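Check the seams of sealed cartons

TASK

Clear all the rolls of packing tape off the two sealed cartons and lay them flat on the black rubber mat (side by side or stacked). Flip the seam checker's toggle switch on, take the T-handled probe from its cradle and draw its spring tip lightly and slowly (about 3 cm a second), staying on the line, along the top seam of the longer carton from the end nearer the robot to the far end, then likewise along the shorter carton, without pressing the tip fully home or shifting the cartons. When both are checked lay the probe back in its cradle, flip the switch off, and leave everything else on the bench where it is.

Things in the scene. Friction and masses are not known exactly. Their poses are not given: they have to be found in the camera images.
- switch (a joint): toggle lever of the checker, 0 = off (leaning to the console's -x), 1.0 rad = on (leaning to its +x); stays where it is left, takes about 1 N at the tip; the flat hinge axis is the console's y axis
- switch_tip (a point): centre of the 26 mm ball at the top of the toggle lever, 80 mm from the hinge axis (thin 10 mm rod between), so it is 132 mm above the bench at either end of its swing, 142 mm half-way, and moves 77 mm from off to on
- console: seam checker, a grey fixed box 150 (x) x 190 (y) x 40 mm (z), origin at the centre of its underside; front (-x) towards the robot. The toggle switch stands on its top at y +55 mm (hinge axis at x 0, 62 mm above the bench, on a dark block 70 x 50 x 25 mm), the probe's cradle at y -45 mm. On the left or right of the bench
- cradle (a point): where the centre of the probe's handle bar belongs in the cradle: 132 mm above the bench, at x 0, y -45 mm of the console. The cradle is two black posts (16 mm long in x, centred at x +-45 mm, tops 120 mm above the bench) with cheeks 14 mm higher on either side; the bar lies across both along the console's x, in a gap 34 mm wide
- probe: T-handled probe, 0.15 kg: a grey bar 120 (x) x 22 (y) x 24 mm (z), origin at the bar's centre, x along the bar, z up; from the middle of its underside a 16 mm stem and spring tip go down. Starts lying in the cradle, tip hanging down between the posts; may be put back either way round
- probe_tip (a point): the lowest point of the probe's rounded spring tip (12 mm ball), 85 mm below the centre of the bar when free
- plunger (a joint): how far the spring tip is pushed up into the stem: 0 free, 0.012 m fully home; about 1 N to begin, then 0.2 N more per mm
- long_carton: the longer sealed carton, 220 (x) x 110 (y) x 90 mm (z), 3 kg, left or right; origin at the centre of its underside, z up. Brown tape 50 mm wide runs along the middle of its top, the seam a thin dark line at its centre (the carton's x axis, y = 0); -x is the end nearer to the robot. The seam is to be checked from x -95 mm to x +95 mm
- short_carton: the shorter sealed carton, like the longer but 160 (x) x 110 (y) x 70 mm (z); its seam is to be checked from x -65 mm to x +65 mm
- roll_a: a roll of brown packing tape lying flat (axis z upright): outer diameter 106 mm, bore 76 mm (wall 15 mm thick, can be pinched from above with one finger in the bore), 48 mm tall, about 0.2 kg; origin at the centre of its underside as it starts; starts on top of the longer carton
- roll_b: a roll of brown packing tape lying flat (axis z upright): outer diameter 106 mm, bore 76 mm (wall 15 mm thick, can be pinched from above with one finger in the bore), 48 mm tall, about 0.2 kg; origin at the centre of its underside as it starts; if present, starts on top of roll_a
- roll_c: a roll of brown packing tape lying flat (axis z upright): outer diameter 106 mm, bore 76 mm (wall 15 mm thick, can be pinched from above with one finger in the bore), 48 mm tall, about 0.2 kg; origin at the centre of its underside as it starts; starts on top of the shorter carton
- roll_d: a roll of brown packing tape lying flat (axis z upright): outer diameter 106 mm, bore 76 mm (wall 15 mm thick, can be pinched from above with one finger in the bore), 48 mm tall, about 0.2 kg; origin at the centre of its underside as it starts; if present, starts on top of roll_c
- mat: fixed black rubber mat 280 (x) x 150 (y) x 4 mm, flat on the bench on the other side from the console, origin at the centre of its underside; room for two rolls side by side along its x, more may be stacked on them
- mug: white mug, 80 mm wide, 90 mm tall; leave alone
- spray: white bottle, 68 mm wide, 190 mm tall; leave alone
- pencup: dark metal cup, 76 mm wide, 100 mm tall; leave alone
- cutter: grey box knife, 35 x 140 x 16 mm, lying along its y; leave alone
- stapler: black stapler 140 x 40 x 52 mm; leave alone

How it is judged (in metres and radians):
On the way, in this order (a step that is already met when the one before it is completed fails the run):
1. the checker is switched on (value of joint switch above 0.85 rad), for 0.2 s.
2. with the checker on, the probe tip touches the seam at the near end of the longer carton (within 15 mm) (x of probe_tip in the frame of long_carton between -0.11 and -0.08 m and y of probe_tip in the frame of long_carton between -0.015 and 0.015 m and contact force between probe and long_carton above 0.3 N and value of joint switch above 0.85 rad), for 0.05 s.
3. with the checker on, the probe tip touches the seam a third of the way along the longer carton (within 15 mm) (x of probe_tip in the frame of long_carton between -0.0467 and -0.0167 m and y of probe_tip in the frame of long_carton between -0.015 and 0.015 m and contact force between probe and long_carton above 0.3 N and value of joint switch above 0.85 rad), for 0.05 s.
4. with the checker on, the probe tip touches the seam two thirds of the way along the longer carton (within 15 mm) (x of probe_tip in the frame of long_carton between 0.0167 and 0.0467 m and y of probe_tip in the frame of long_carton between -0.015 and 0.015 m and contact force between probe and long_carton above 0.3 N and value of joint switch above 0.85 rad), for 0.05 s.
5. with the checker on, the probe tip touches the seam at the far end of the longer carton (within 15 mm) (x of probe_tip in the frame of long_carton between 0.08 and 0.11 m and y of probe_tip in the frame of long_carton between -0.015 and 0.015 m and contact force between probe and long_carton above 0.3 N and value of joint switch above 0.85 rad), for 0.05 s.
6. with the checker on, the probe tip touches the seam at the near end of the shorter carton (within 15 mm) (x of probe_tip in the frame of short_carton between -0.08 and -0.05 m and y of probe_tip in the frame of short_carton between -0.015 and 0.015 m and contact force between probe and short_carton above 0.3 N and value of joint switch above 0.85 rad), for 0.05 s.
7. with the checker on, the probe tip touches the seam a third of the way along the shorter carton (within 15 mm) (x of probe_tip in the frame of short_carton between -0.0367 and -0.0067 m and y of probe_tip in the frame of short_carton between -0.015 and 0.015 m and contact force between probe and short_carton above 0.3 N and value of joint switch above 0.85 rad), for 0.05 s.
8. with the checker on, the probe tip touches the seam two thirds of the way along the shorter carton (within 15 mm) (x of probe_tip in the frame of short_carton between 0.0067 and 0.0367 m and y of probe_tip in the frame of short_carton between -0.015 and 0.015 m and contact force between probe and short_carton above 0.3 N and value of joint switch above 0.85 rad), for 0.05 s.
9. with the checker on, the probe tip touches the seam at the far end of the shorter carton (within 15 mm) (x of probe_tip in the frame of short_carton between 0.05 and 0.08 m and y of probe_tip in the frame of short_carton between -0.015 and 0.015 m and contact force between probe and short_carton above 0.3 N and value of joint switch above 0.85 rad), for 0.05 s.
At the end, for the whole second after the job is handed in: the switch is off (below 0.15 rad), the probe lies level in its cradle (bar centre within 20 mm), and every roll present lies flat and at rest on the mat or on a roll on it, its centre within 120 mm along and 55 mm across of the mat's centre (value of joint switch below 0.15 rad and distance between probe and cradle below 0.02 m and angle between probe's own z axis and vertical below 0.12 rad and linear speed of each of probe, roll_a, roll_b, roll_c, roll_d below 0.02 m/s and x of roll_a in the frame of mat between -0.12 and 0.12 m and y of roll_a in the frame of mat between -0.055 and 0.055 m and angle between the z axis of each of roll_a, roll_b, roll_c, roll_d and the z axis of mat, either way round below 0.12 rad and x of roll_b in the frame of mat between -0.12 and 0.12 m and y of roll_b in the frame of mat between -0.055 and 0.055 m and x of roll_c in the frame of mat between -0.12 and 0.12 m and y of roll_c in the frame of mat between -0.055 and 0.055 m and x of roll_d in the frame of mat between -0.12 and 0.12 m and y of roll_d in the frame of mat between -0.055 and 0.055 m); the robot touches nothing.
It fails at once if the probe touches a carton more than 15 mm to the side of its seam ((contact force between probe and long_carton above 0.2 N and (y of probe_tip in the frame of long_carton above 0.015 m or y of probe_tip in the frame of long_carton below -0.015 m)) or (contact force between probe and short_carton above 0.2 N and (y of probe_tip in the frame of short_carton above 0.015 m or y of probe_tip in the frame of short_carton below -0.015 m))).
It fails at once if the probe moves faster than 100 mm/s while it touches a carton ((contact force between probe and long_carton above 0.2 N or contact force between probe and short_carton above 0.2 N) and linear speed of probe above 0.1 m/s).
It fails at once if a carton is shifted by more than 30 mm (distance of any of long_carton, short_carton from where it was at the start of the episode above 0.03 m).
It fails at once if the spring tip is pressed fully home (more than 11 of its 12 mm) (value of joint plunger above 0.011 m).
It fails at once if a bystander (mug, bottle, cup, knife, stapler) is shifted by more than 50 mm (distance of any of mug, spray, pencup, cutter, stapler from where it was at the start of the episode above 0.05 m).
Of roll_b, roll_d only 1 to 2 are there at a start; the rules pass over those that are not, and their reading is None.
At some moment in a run one of roll_b, roll_d may be knocked a few centimetres aside while the robot is not near it.
It also fails if it takes over 210 s, if anything falls off the work surface, if the arm or the gripper's body presses on something with over 40 N, if the wrist force passes 120 N, or if a joint passes its speed limit or range.

ROBOT

A 6-joint arm with a two-finger parallel gripper is mounted at the origin on the work surface. World frame = base frame: x ahead of the robot, y to its left, z up, the work surface at z = 0. Lengths are in m, angles in degrees, forces in N, time in s.
With the tool pointing down it reaches from about 0.25 to 0.725 m from the base axis. Payload 9.7 kg.
Tool frame: the origin (TCP) lies on the centre line of the jaws, within the pads' length; the fingertips stand tip_extent ahead of it and the grasp point (between the pads) lies 3 mm ahead of it (tip_extent is the distance from the TCP to the fingertips, in m); z points along the fingers, y is the line along which they close (so a half turn about z gives the same grasp; the last joint's range is limited). The gripper opens to 85 mm and grips with 20 to 120 N. Pads are 22 mm wide; open, the fingers measure 114 mm over their backs; the gripper's body (76 mm by 85 mm) begins 54 mm behind the grasp point. The pads swing forward as they close: fully open they stand 13 mm farther back than shut.
Start: joints at [-65.947, 4.979, 10.078, 95.1, 0, 90], TCP at [0.224, -0.502, 0.222] pointing down, gripper open.
Joint ranges: [-179.16, 179.16], [-48.56, 103.87], [-65.8, 70.77], [-126.05, 130.52], [-82.76, 87.17], [-180, 180]. Speed limits (degrees/s): [127.2, 127.2, 147.25, 180, 180, 180].

INTERFACE

Orientations are given as [roll, pitch, yaw] about the fixed x, y, z axes, in that order (R = Rz(yaw) Ry(pitch) Rx(roll)).
In Python, from workcell import * gives the robot as it stands.
- The arm moves only by the tool servo_tool, never from a script. Its argument "rows" is a list of rows, each an object with "offset": the shift along the tool's x, y, z as a fraction of full scale, a list of three; "yaw": the turn about the tool's z as a fraction of full scale; "claw": the closure, from 0 (fully open) to 1 (shut). A call has 1 to 12 rows; each row is the pose to reach, as a shift and turn from the pose commanded when the call began, along the tool's axes at that moment, turning the shorter way round; what a row does not reach only later rows make up. Full scale, the value 1, is 0.1 m for a shift and pi rad for a turn. A row lasts 1/8 s, in which the tool goes at most 62.5 mm and 10.7 degrees, less where a joint would pass 70% of its speed; a pose out of reach is approached as far as the arm can. A call with a number of a shift or a turn outside -1 to 1 is refused whole. A call with a gripper value outside its range is refused whole. The fingers move at their own pace and stop on an object; "squeeze" is the grip in N (left out, the last holds). Time passes only in rows, so rows that repeat a pose let the fingers close. It gives the time, the measured TCP pose, the force, the opening and the grip force at its end, in the units of the state.
- get_obs(): the state, without advancing time (a new reading comes with each control period).
- camera(name): name is "scene" or "top" or "wrist"; returns (picture, depth): 400x640x3 uint8, red, green, blue; 400x640 float32, m along the optical axis (not along the pixel's ray), 0 where there is no reading.
- camera_info(name): a dict with "fx", "fy", "cx", "cy" (pixels), "cam_to_world" (4x4, takes a point from camera to world coordinates); the wrist camera has in their place "hand_eye" (4x4, takes a point from camera to tool coordinates, whose origin is the TCP and whose axes are the flange's). Camera axes: x right, y up, looking along -z (the intrinsics and any distortion apply to the point x, -y, -z); pixel columns grow to the right and rows downward; lengths in m; the calibration is good to about 2 mm. A picture is of the moment at which its call begins: read the wrist's pose just before it. camera_info takes no time and is no camera call.
- job_done(): hands the job in; it is judged then, once.
The state is a dict: "time": time; "q": joint angles; "qd": joint speeds; "joint_efforts": joint torques, N m; "ee_pos": TCP position; "tcp_rot": TCP orientation; "wrist_force": force on the tool from outside, world axes, zero at the start; "torque": the same for the moment, N m; "opening": finger opening in m; "grasp_force": force on a finger pad.
Only numpy, scipy, OpenCV 4.12 (cv2) and the standard library are available. Lean on these libraries where they do the work, as an engineer would, in place of code of your own. Each camera call takes 0.05 s, during which the arm holds its last target. There are 200 camera calls.

## Working session

There is one attempt and no reset: what is moved stays moved. The work goes in short steps, Python scripts to look and compute and a tool call to move; the robot and the scene stay as the last step left them, time stands still between calls to the robot, and variables do not carry over. Pictures are saved under pics/ and viewed, at most 14 in all, crops included, and the job is handed in when it is done.

Besides the shell and the picture viewer there is one more tool, called after "Call:" by a JSON object that holds its "name" and its "arguments", one argument or row to a line. servo_tool: Moves the arm, as the interface text tells. Its arguments: {"type":"object","properties":{"rows":{"type":"array"},"squeeze":{"type":"number"}},"required":["rows"]}

```bash
mkdir -p pics; ls
python3 - <<'E'
from workcell import *
import cv2, numpy as np
o=get_obs(); print(o)
for n in ("scene","top"):
    p,d=camera(n); i=camera_info(n); print(n,i)
    cv2.imwrite(f"pics/{n}0.png",p[:,:,::-1]); np.savez(f"pics/{n}0.npz",p=p,d=d)
print(camera_info("wrist"))
E
```

```text
pics
{'time': 0.0, 'q': array([-6.59465957e+01,  5.01060631e+00,  1.00343552e+01,  9.50990101e+01,
       -9.69513069e-05,  9.00007205e+01]), 'qd': array([ 0.06068885,  0.01130474,  0.00412151, -0.02425365, -0.00180731,
       -0.02812493]), 'joint_efforts': array([-6.81763213e-04, -5.20385349e+01,  4.64809084e+01,  1.60324451e-02,
       -3.22854874e-05,  8.84792996e-06]), 'ee_pos': array([ 0.22407541, -0.50202299,  0.22088693]), 'tcp_rot': array([-1.79924739e+02,  9.78976786e-05,  2.40526839e+01]), 'wrist_force': array([-0.54843919, -0.35356975, -0.56289463]), 'torque': array([ 0.02671537, -0.0449093 , -0.01918587]), 'grasp_force': 0.0, 'opening': 0.08572756116887358}
scene {'fx': 400.818401155456, 'fy': 400.818401155456, 'cx': 318.34816363298216, 'cy': 201.4314698920796, 'cam_to_world': array([[-0.50705237, -0.58854725,  0.62969042,  1.27845651],
       [ 0.86175871, -0.33224797,  0.38338389,  0.43473986],
       [-0.01642617,  0.73703692,  0.67565284,  0.86602685],
       [ 0.        ,  0.        ,  0.        ,  1.        ]])}
top {'fx': 379.3745216113263, 'fy': 379.3745216113263, 'cx': 317.8212076281136, 'cy': 194.1407900725966, 'cam_to_world': array([[-0.00916671,  0.99452898, -0.10405805,  0.4547162 ],
       [-0.99984575, -0.00755682,  0.0158548 ,  0.00370378],
       [ 0.01498171,  0.10418734,  0.99444484,  1.18101774],
       [ 0.        ,  0.        ,  0.        ,  1.        ]])}
{'fx': 340.8073783584596, 'fy': 340.8073783584596, 'cx': 315.74328949124356, 'cy': 196.07726791800135, 'hand_eye': array([[-3.82236090e-05,  9.51369163e-01,  3.08053103e-01,
         7.92107949e-02],
       [ 9.99999983e-01,  9.23170172e-05, -1.61024040e-04,
         7.84077123e-04],
       [-1.81631850e-04,  3.08053091e-01, -9.51369150e-01,
        -1.50500566e-01],
       [ 0.00000000e+00,  0.00000000e+00,  0.00000000e+00,
         1.00000000e+00]])}
```

View pics/top0.png

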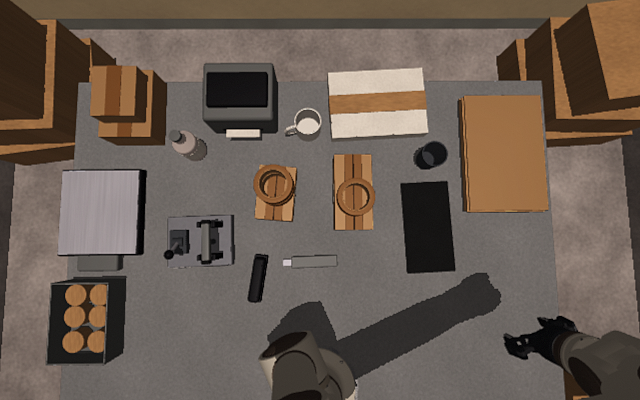

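View pics/scene0.png

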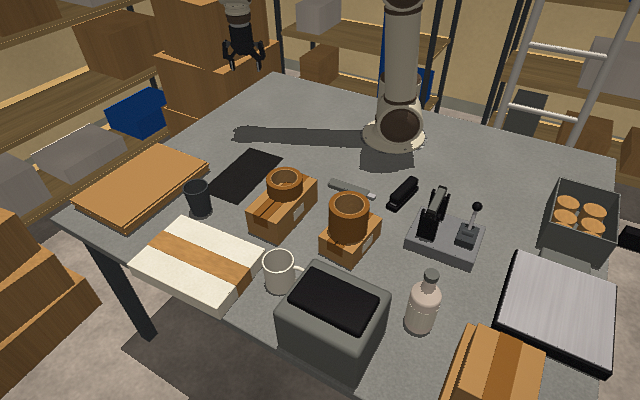

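The top view shows the console at (200,240) and the mat at (428,226). The long carton with one roll is at (353,190), and the short carton with two stacked rolls is at (275,188). The cutter lies at (310,261) and the stapler at (258,277). In the scene view, the toggle ball is at (477,206) and the probe in its cradle at (437,205).

```bash
cat > h.py <<'E'
import numpy as np, cv2
from workcell import *
def cloud(name,d,T=None):
    i=camera_info(name); h,w=d.shape
    v,u=np.mgrid[:h,:w]
    P=np.stack([(u-i['cx'])/i['fx']*d,-(v-i['cy'])/i['fy']*d,-d],-1)
    M=i['cam_to_world'] if T is None else T
    W=P@M[:3,:3].T+M[:3,3]; W[d<=0]=np.nan
    return W
def wristT(o):
    from scipy.spatial.transform import Rotation as R
    T=np.eye(4); T[:3,:3]=R.from_euler('xyz',o['tcp_rot'],degrees=True).as_matrix(); T[:3,3]=o['ee_pos']
    return T@camera_info('wrist')['hand_eye']
def wshot(tag):
    o=get_obs(); T=wristT(o); p,d=camera('wrist')
    cv2.imwrite(f'pics/{tag}.png',p[:,:,::-1]); np.savez(f'pics/{tag}.npz',p=p,d=d,T=T)
    return o,p,d,T,cloud('wrist',d,T)
def rect(X):
    r=cv2.minAreaRect((X[:,:2]*1000).astype(np.float32)); return np.round(r[0],1),np.round(r[1],1),round(r[2],1)
def circ(X):
    A=np.c_[2*X[:,:2],np.ones(len(X))]; s=np.linalg.lstsq(A,(X[:,:2]**2).sum(1),rcond=None)[0]
    return s[:2],np.sqrt(s[2]+s[0]**2+s[1]**2)
E
python3 - <<'E'
from h import *
for n in ('top','scene'):
    z=np.load(f'pics/{n}0.npz'); W=cloud(n,z['d']); p=z['p'].astype(int)
    x,y,Z=W[...,0],W[...,1],W[...,2]
    b=(x>.2)&(x<.8)&(y>-.5)&(y<.6)
    print(n,'bench z',np.nanmedian(Z[b]))
    dark=p.max(-1)<40
    def reg(m,name):
        m=m.astype(np.uint8); k,l,s,c=cv2.connectedComponentsWithStats(m)
        for j in range(1,k):
            if s[j,4]>25:
                X=W[l==j]; print(name,'px',np.round(c[j]),s[j,4],rect(X),'z med',np.round(np.median(X[:,2]),4),np.round(X[:,2].max(),4), 'mean',np.round(X.mean(0),3))
    reg(b&dark&(Z<.02),'mat')
    for lo,hi in ((.03,.05),(.06,.08),(.08,.1),(.108,.128),(.128,.15),(.156,.18)):
        reg(b&(Z>lo)&(Z<hi),f'{lo}-{hi}')
E
```

```text
top bench z 0.002607307865150288
mat px [245. 138.] 37 (array([757.5, 215.4]), array([78.6,  5.1]), 89.4) z med 0.0002 0.0034 mean [0.758 0.216 0.   ]
mat px [431. 156.] 29 (array([ 695.1, -370.9]), array([50.3, 17.5]), 32.3) z med 0.0125 0.0195 mean [ 0.695 -0.373  0.013]
mat px [143. 211.] 254 (array([528.8, 521.5]), array([259.5,   9.2]), 0.9) z med 0.0102 0.0199 mean [0.529 0.522 0.009]
mat px [427. 227.] 4195 (array([ 475.8, -354.8]), array([277.7, 150.2]), 2.3) z med 0.0045 0.0121 mean [ 0.473 -0.354  0.005]
mat px [233. 239.] 74 (array([442.5, 245.8]), array([145.9,   3.5]), 3.2) z med 0.0086 0.0198 mean [0.442 0.246 0.008]
mat px [263. 265.] 93 (array([345.9, 164.9]), array([37.2, 97.2]), 81.4) z med 0.0167 0.0199 mean [0.362 0.153 0.015]
mat px [121. 262.] 35 (array([375. , 582.9]), array([ 6.2, 37.5]), 85.8) z med 0.0112 0.0198 mean [0.375 0.583 0.009]
mat px [123. 300.] 163 (array([263.9, 571.5]), array([125.8,   7.3]), 1.3) z med 0.0082 0.02 mean [0.264 0.571 0.009]
mat px [261. 295.] 26 (array([275.2, 159.5]), array([ 4.9, 38.8]), 81.3) z med 0.017 0.02 mean [0.274 0.159
[... 13065 characters left out ...]
368.]), array([45.4, 52.7]), 13.2) z med 0.1366 0.1498 mean [0.734 0.369 0.137]
0.156-0.18 px [349. 206.] 620 (array([595. , 110.4]), array([105.4, 102.9]), 28.2) z med 0.1648 0.1688 mean [0.599 0.112 0.164]
0.156-0.18 px [429. 283.] 82 (array([731.5, 369.1]), array([13.3, 27.7]), 2.0) z med 0.1669 0.1798 mean [0.733 0.369 0.168]
0.156-0.18 px [488. 331.] 153 (array([789.8, 502.5]), array([44.8, 19.9]), 90.0) z med 0.179 0.18 mean [0.79  0.501 0.179]
0.156-0.18 px [507. 339.] 26 (array([791.5, 534.2]), array([15.5, 12.7]), 61.7) z med 0.1795 0.18 mean [0.791 0.535 0.179]
0.156-0.18 px [532. 351.] 178 (array([789.7, 574.8]), array([48.7, 20.2]), 89.3) z med 0.179 0.18 mean [0.79  0.578 0.179]
```

Call:
{"name": "servo_tool", "arguments": {
  "rows": [
    {"offset":[0.5,-0.5,-0.3],"yaw":0.0668,"claw":0},
    {"offset":[1,-1,-0.6],"yaw":0.1336,"claw":0},
    {"offset":[1,-1,-0.6],"yaw":0.1336,"claw":0},
    {"offset":[1,-1,-0.6],"yaw":0.1336,"claw":0}
  ]
}}

```text
time: 0.6
ee_pos: [0.2755, -0.3691, 0.2828]
tcp_rot: [179.9, -0.1, 0.1]
wrist_force: [0.3, -0.4, 0.1]
opening: 0.0852
grasp_force: 0.0
```

Run:
```python
from h import *
import workcell
print([k for k in dir(workcell) if not k.startswith('_')]); print(getattr(workcell,'tip_extent',None))
o=get_obs(); print({k:o[k] for k in('time','ee_pos','tcp_rot','opening')}, o.keys())
```

```text
['PlanningError', 'camera', 'camera_info', 'get_obs', 'job_done', 'tip_extent']
0.022
{'time': 0.6, 'ee_pos': array([ 0.27545059, -0.36914823,  0.28281706]), 'tcp_rot': array([ 1.79900392e+02, -8.00241737e-02,  1.31755898e-01]), 'opening': 0.08518386313728804} dict_keys(['time', 'q', 'qd', 'joint_efforts', 'ee_pos', 'tcp_rot', 'wrist_force', 'torque', 'grasp_force', 'opening'])
```

Call:
{"name": "servo_tool", "arguments": {
  "rows": [
    {"offset":[0.4,-0.5,0],"yaw":0,"claw":0},
    {"offset":[0.7,-1,0],"yaw":0,"claw":0},
    {"offset":[0.7,-1,0],"yaw":0,"claw":0}
  ]
}}

```text
time: 0.98
ee_pos: [0.3461, -0.2682, 0.2808]
tcp_rot: [-179.9, 0.0, 0.3]
wrist_force: [-0.5, 0.1, 0.5]
opening: 0.0854
grasp_force: 0.0
```

Call:
{"name": "servo_tool", "arguments": {
  "rows": [
    {"offset":[0.4,-0.5,0],"yaw":0,"claw":0},
    {"offset":[0.7,-1,0],"yaw":0,"claw":0},
    {"offset":[0.7,-1,0],"yaw":0,"claw":0}
  ]
}}

```text
time: 1.35
ee_pos: [0.416, -0.1687, 0.2805]
tcp_rot: [-180.0, 0.1, 0.3]
wrist_force: [-0.0, -1.4, -0.1]
opening: 0.0856
grasp_force: 0.0
```

Call:
{"name": "servo_tool", "arguments": {
  "rows": [
    {"offset":[0.4,-0.5,0],"yaw":0,"claw":0},
    {"offset":[0.7,-1,0],"yaw":0,"claw":0},
    {"offset":[0.7,-1,0],"yaw":0,"claw":0}
  ]
}}

```text
time: 1.72
ee_pos: [0.4859, -0.0694, 0.2801]
tcp_rot: [-180.0, 0.1, 0.2]
wrist_force: [-0.0, 0.0, -0.1]
opening: 0.0851
grasp_force: 0.0
```

Call:
{"name": "servo_tool", "arguments": {
  "rows": [
    {"offset":[0.4,-0.5,0],"yaw":0,"claw":0},
    {"offset":[0.7,-1,0],"yaw":0,"claw":0},
    {"offset":[0.7,-1,0],"yaw":0,"claw":0},
    {"offset":[0.7,-1,0],"yaw":0,"claw":0}
  ]
}}

```text
time: 2.22
ee_pos: [0.5548, 0.0132, 0.2812]
tcp_rot: [-179.4, 0.1, 1.2]
wrist_force: [-0.7, -0.7, 0.2]
opening: 0.0858
grasp_force: 0.0
```

```bash
cat > rolls.py <<'E'
from h import *
def rolls(W,zmin=.1):
    x,y,Z=W[...,0],W[...,1],W[...,2]
    for top in (.052,.1,.148,.1385,.166,.118,.187):
        m=(np.abs(Z-top)<.006)&(x>.3)&(x<.7)&(y>-.45)&(y<.2)
        k,l,s,c=cv2.connectedComponentsWithStats(m.astype(np.uint8))
        for j in range(1,k):
            if s[j,4]>250:
                X=W[l==j]; r=rect(X)
                if 90<min(r[1]) and max(r[1])<120: print('roll top',top,'zmed',np.round(np.median(X[:,2]),4),r,'n',s[j,4])
if __name__=='__main__':
    import sys
    t=sys.argv[1]
    if 'w' in sys.argv[2]:
        o,p,d,T,W=wshot(t+'w'); print(o['time'],o['ee_pos'],o['tcp_rot']); rolls(W)
    if 't' in sys.argv[2]:
        p,d=camera('top'); cv2.imwrite(f'pics/{t}t.png',p[:,:,::-1]); np.savez(f'pics/{t}t.npz',p=p,d=d); print('top'); rolls(cloud('top',d))
    if 's' in sys.argv[2]:
        p,d=camera('scene'); cv2.imwrite(f'pics/{t}s.png',p[:,:,::-1]); np.savez(f'pics/{t}s.npz',p=p,d=d); print('scene'); rolls(cloud('scene',d))
E
python3 rolls.py a ws
```

```text
2.225 [0.55479097 0.0132438  0.28120372] [-1.79409792e+02  6.35471351e-02  1.21585410e+00]
roll top 0.1385 zmed 0.1363 (array([ 560.5, -119. ]), array([105. , 104.9]), 47.2) n 5610
roll top 0.166 zmed 0.1642 (array([594.6, 107.9]), array([105.3, 104.6]), 90.0) n 7387
scene
roll top 0.1385 zmed 0.1371 (array([ 561.1, -116.6]), array([103.9, 103.6]), 16.3) n 409
roll top 0.166 zmed 0.165 (array([594.3, 110.2]), array([107.2, 102.8]), 29.4) n 543
```

Run:
```python
from h import *
o=get_obs(); print(o['time'],o['ee_pos'],o['tcp_rot'],o['q'],o['qd'],o['wrist_force'],o['joint_efforts'])
```

```text
2.325 [0.5545546  0.01343211 0.2818509 ] [-1.79396980e+02 -3.34209437e-03  1.18663206e+00] [  1.06715478   7.53329281  19.66911989 102.13374251   0.60302576
 179.8805161 ] [ 0.37765646 -0.51270099 -0.04080373  0.03145144  0.05269175  0.37908069] [-0.60026119  0.1030744   0.01103287] [ 3.24473446e-01 -5.25983977e+01  4.50710177e+01 -4.70945577e-02
  3.73259420e-02 -2.57154013e-02]
```

View pics/as.png

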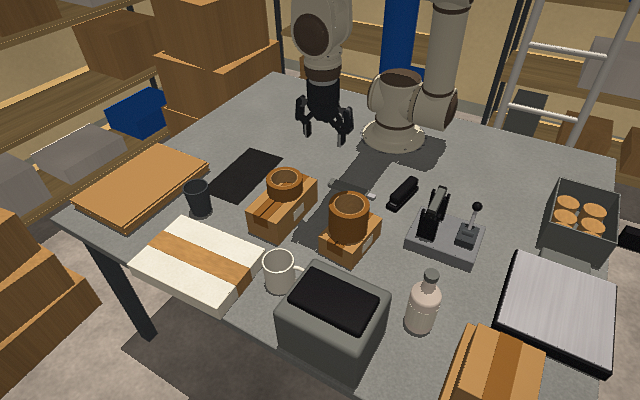

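The scene view shows the arm clear of the rolls, at (325,110). Joint 6 hit its 180° limit, which explains the y offset. I'll turn the tool to yaw 180, which gives the same grasp with joint 6 mid-range.

Call:
{"name": "servo_tool", "arguments": {
  "rows": [
    {"offset":[0,0,0],"yaw":-0.06,"claw":0},
    {"offset":[0,0,0],"yaw":-0.12,"claw":0},
    {"offset":[0,0,0],"yaw":-0.18,"claw":0},
    {"offset":[0,0,0],"yaw":-0.24,"claw":0},
    {"offset":[0,0,0],"yaw":-0.3,"claw":0},
    {"offset":[0,0,0],"yaw":-0.36,"claw":0},
    {"offset":[0,0,0],"yaw":-0.42,"claw":0},
    {"offset":[0,0,0],"yaw":-0.48,"claw":0},
    {"offset":[0,0,0],"yaw":-0.5,"claw":0},
    {"offset":[0,0,0],"yaw":-0.5,"claw":0},
    {"offset":[0,0,0],"yaw":-0.5,"claw":0}
  ]
}}

```text
time: 3.7
ee_pos: [0.5548, 0.0147, 0.2819]
tcp_rot: [180.0, -0.6, 91.2]
wrist_force: [0.2, -0.4, 0.4]
opening: 0.0852
grasp_force: 0.0
```

Call:
{"name": "servo_tool", "arguments": {
  "rows": [
    {"offset":[0,0,0],"yaw":-0.06,"claw":0},
    {"offset":[0,0,0],"yaw":-0.12,"claw":0},
    {"offset":[0,0,0],"yaw":-0.18,"claw":0},
    {"offset":[0,0,0],"yaw":-0.24,"claw":0},
    {"offset":[0,0,0],"yaw":-0.3,"claw":0},
    {"offset":[0,0,0],"yaw":-0.36,"claw":0},
    {"offset":[0,0,0],"yaw":-0.42,"claw":0},
    {"offset":[0,0,0],"yaw":-0.48,"claw":0},
    {"offset":[0,0,0],"yaw":-0.5,"claw":0},
    {"offset":[0,0,0],"yaw":-0.5,"claw":0},
    {"offset":[0,0,0],"yaw":-0.5,"claw":0}
  ]
}}

```text
time: 5.08
ee_pos: [0.555, 0.0153, 0.2816]
tcp_rot: [179.4, -0.0, -178.8]
wrist_force: [0.0, -0.2, 0.4]
opening: 0.0855
grasp_force: 0.0
```

```bash
python3 rolls.py b w
```

```text
5.075 [0.55496237 0.01525859 0.28162516] [ 1.79373803e+02 -4.06368833e-03 -1.78821092e+02]
roll top 0.1385 zmed 0.1363 (array([ 560.8, -119.2]), array([104.7, 105.4]), 49.6) n 5529
roll top 0.166 zmed 0.1642 (array([592.8, 107. ]), array([101.5, 105.5]), 19.2) n 5220
```

Call:
{"name": "servo_tool", "arguments": {
  "rows": [
    {"offset":[-0.38,0.48,0.3],"yaw":0.0066,"claw":0.4},
    {"offset":[-0.38,0.48,0.67],"yaw":0.0066,"claw":0.4},
    {"offset":[-0.38,0.48,0.67],"yaw":0.0066,"claw":0.4},
    {"offset":[-0.38,0.48,0.67],"yaw":0.0066,"claw":0.4}
  ]
}}

```text
time: 5.62
ee_pos: [0.5919, 0.0646, 0.2169]
tcp_rot: [179.4, 0.1, -179.9]
wrist_force: [0.4, 0.0, 0.1]
opening: 0.0513
grasp_force: 0.0
```

```bash
python3 rolls.py c w
```

```text
5.625 [0.59188284 0.06460073 0.21690581] [ 1.79370985e+02  6.38039604e-02 -1.79919834e+02]
roll top 0.166 zmed 0.1642 (array([593.1, 107.3]), array([102.1, 105. ]), 11.8) n 9400
```

View pics/cw.png

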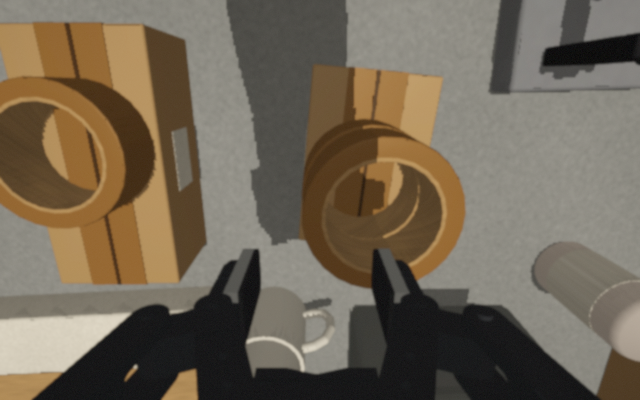

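The wrist view shows the gripper's finger gap centred at column 316, matching the upper roll's near wall at 305–325. The upper roll's centre is about (383,212). Descending and pinching.

Call:
{"name": "servo_tool", "arguments": {
  "rows": [
    {"offset":[0,-0.03,0.35],"yaw":0,"claw":0.4},
    {"offset":[0,-0.03,0.69],"yaw":0,"claw":0.4},
    {"offset":[0,-0.03,0.69],"yaw":0,"claw":0.4},
    {"offset":[0,-0.03,0.69],"yaw":0,"claw":1},
    {"offset":[0,-0.03,0.69],"yaw":0,"claw":1},
    {"offset":[0,-0.03,0.69],"yaw":0,"claw":1},
    {"offset":[0,-0.03,0.69],"yaw":0,"claw":1},
    {"offset":[0,-0.03,0.69],"yaw":0,"claw":1}
  ],
  "squeeze": 50
}}

```text
time: 6.68
ee_pos: [0.5929, 0.063, 0.1487]
tcp_rot: [179.3, 0.2, -179.9]
wrist_force: [-0.3, 1.0, 5.9]
opening: 0.0131
grasp_force: 47.6
```

Call:
{"name": "servo_tool", "arguments": {
  "rows": [
    {"offset":[0,0,-0.2],"yaw":0,"claw":1},
    {"offset":[0,0,-0.5],"yaw":0,"claw":1},
    {"offset":[0,0,-0.8],"yaw":0,"claw":1},
    {"offset":[0,0,-0.8],"yaw":0,"claw":1}
  ]
}}

```text
time: 7.18
ee_pos: [0.5929, 0.0619, 0.2292]
tcp_rot: [179.4, 0.3, -179.9]
wrist_force: [0.2, 0.3, -2.6]
opening: 0.0129
grasp_force: 47.8
```

```bash
python3 rolls.py d s
```

```text
scene
roll top 0.1385 zmed 0.137 (array([ 560.6, -116.7]), array([104.8, 104. ]), 31.1) n 401
roll top 0.118 zmed 0.1173 (array([598.2, 110.3]), array([ 96.1, 101.6]), 25.4) n 437
```

Call:
{"name": "servo_tool", "arguments": {
  "rows": [
    {"offset":[0.06,-0.4,0],"yaw":0,"claw":1},
    {"offset":[0.12,-0.8,0],"yaw":0,"claw":1},
    {"offset":[0.12,-1,0],"yaw":0,"claw":1}
  ]
}}

```text
time: 7.6
ee_pos: [0.5794, -0.0397, 0.2238]
tcp_rot: [179.4, -0.1, -179.9]
wrist_force: [-0.4, -0.2, -1.8]
opening: 0.0131
grasp_force: 48.0
```

Call:
{"name": "servo_tool", "arguments": {
  "rows": [
    {"offset":[0.06,-0.4,0],"yaw":0,"claw":1},
    {"offset":[0.12,-0.8,0],"yaw":0,"claw":1},
    {"offset":[0.12,-1,0],"yaw":0,"claw":1}
  ]
}}

```text
time: 7.98
ee_pos: [0.568, -0.1396, 0.2231]
tcp_rot: [179.4, -0.1, -180.0]
wrist_force: [-0.0, 0.3, -3.0]
opening: 0.0135
grasp_force: 48.0
```

Call:
{"name": "servo_tool", "arguments": {
  "rows": [
    {"offset":[0.06,-0.4,0],"yaw":0,"claw":1},
    {"offset":[0.12,-0.8,0],"yaw":0,"claw":1},
    {"offset":[0.12,-1,0],"yaw":0,"claw":1}
  ]
}}

```text
time: 8.35
ee_pos: [0.5565, -0.2395, 0.2221]
tcp_rot: [179.3, -0.1, -179.9]
wrist_force: [0.5, -0.2, -1.5]
opening: 0.0132
grasp_force: 48.1
```

Call:
{"name": "servo_tool", "arguments": {
  "rows": [
    {"offset":[0.06,-0.4,0],"yaw":0,"claw":1},
    {"offset":[0.12,-0.8,0],"yaw":0,"claw":1},
    {"offset":[0.12,-1,0],"yaw":0,"claw":1}
  ]
}}

```text
time: 8.72
ee_pos: [0.5449, -0.3393, 0.2211]
tcp_rot: [179.3, -0.0, -179.9]
wrist_force: [0.5, 1.5, -1.4]
opening: 0.0134
grasp_force: 48.1
```

Call:
{"name": "servo_tool", "arguments": {
  "rows": [
    {"offset":[0.03,-0.3,0.2],"yaw":0,"claw":1},
    {"offset":[0.03,-0.58,0.6],"yaw":0,"claw":1},
    {"offset":[0.03,-0.58,1],"yaw":0,"claw":1},
    {"offset":[0.03,-0.58,1],"yaw":0,"claw":1}
  ]
}}

```text
time: 9.22
ee_pos: [0.5409, -0.3935, 0.1172]
tcp_rot: [179.1, -0.3, -179.8]
wrist_force: [0.7, -0.4, -1.2]
opening: 0.0134
grasp_force: 48.1
```

```bash
python3 rolls.py e w
```

```text
9.225 [ 0.54086481 -0.39345125  0.11721138] [ 179.11845371   -0.31956837 -179.84766647]
```

Call:
{"name": "servo_tool", "arguments": {
  "rows": [
    {"offset":[0,0,0.3],"yaw":0,"claw":1},
    {"offset":[0,0,0.6],"yaw":0,"claw":1},
    {"offset":[0,0,0.74],"yaw":0,"claw":1},
    {"offset":[0,0,0.74],"yaw":0,"claw":1}
  ]
}}

```text
time: 9.78
ee_pos: [0.5423, -0.3941, 0.048]
tcp_rot: [179.4, -0.0, -179.8]
wrist_force: [0.6, 0.3, -2.1]
opening: 0.013
grasp_force: 48.1
```

Call:
{"name": "servo_tool", "arguments": {
  "rows": [
    {"offset":[0,0,0.06],"yaw":0,"claw":1},
    {"offset":[0,0,0.115],"yaw":0,"claw":1},
    {"offset":[0,0,0.115],"yaw":0,"claw":1}
  ]
}}

```text
time: 10.15
ee_pos: [0.5417, -0.3942, 0.0354]
tcp_rot: [179.4, -0.0, -179.9]
wrist_force: [1.1, -0.1, -1.6]
opening: 0.013
grasp_force: 48.2
```

Call:
{"name": "servo_tool", "arguments": {
  "rows": [
    {"offset":[0,0,0],"yaw":0,"claw":0.5},
    {"offset":[0,0,0],"yaw":0,"claw":0.4},
    {"offset":[0,0,0],"yaw":0,"claw":0.4},
    {"offset":[0,0,-0.5],"yaw":0,"claw":0.4},
    {"offset":[0,0,-1],"yaw":0,"claw":0.4},
    {"offset":[0,0,-1],"yaw":0,"claw":0.4}
  ]
}}

```text
time: 10.9
ee_pos: [0.5434, -0.3965, 0.1409]
tcp_rot: [179.6, 0.3, -179.9]
wrist_force: [0.1, -0.6, -0.4]
opening: 0.0514
grasp_force: 0.0
```

Call:
{"name": "servo_tool", "arguments": {
  "rows": [
    {"offset":[0,0.5,-0.5],"yaw":0,"claw":0.4},
    {"offset":[0,1,-1],"yaw":0,"claw":0.4},
    {"offset":[0,1,-1],"yaw":0,"claw":0.4},
    {"offset":[0,1,-1],"yaw":0,"claw":0.4}
  ]
}}

```text
time: 11.4
ee_pos: [0.5421, -0.2961, 0.2369]
tcp_rot: [179.4, 0.0, -179.8]
wrist_force: [-0.5, -0.7, -1.6]
opening: 0.0514
grasp_force: 0.0
```

```bash
python3 rolls.py f ts
```

```text
top
roll top 0.1385 zmed 0.1381 (array([ 556.9, -117.2]), array([103.1, 103.2]), 89.3) n 582
roll top 0.118 zmed 0.1181 (array([588.9, 108.7]), array([104.4, 103.5]), 74.3) n 561
scene
roll top 0.052 zmed 0.0512 (array([ 542.4, -346.3]), array([103.3, 104.9]), 30.0) n 317
roll top 0.1385 zmed 0.1371 (array([ 560.2, -117. ]), array([106.7, 103.2]), 17.9) n 406
roll top 0.118 zmed 0.117 (array([592.9, 108.6]), array([106.9, 101.2]), 29.3) n 508
```

Call:
{"name": "servo_tool", "arguments": {
  "rows": [
    {"offset":[-0.1,0.5,0],"yaw":0,"claw":0.4},
    {"offset":[-0.17,1,0],"yaw":0,"claw":0.4},
    {"offset":[-0.17,1,0],"yaw":0,"claw":0.4}
  ]
}}

```text
time: 11.88
ee_pos: [0.5585, -0.1946, 0.2359]
tcp_rot: [179.3, -0.2, -179.7]
wrist_force: [-0.7, -0.4, 0.1]
opening: 0.0513
grasp_force: 0.0
```

Call:
{"name": "servo_tool", "arguments": {
  "rows": [
    {"offset":[0,0.32,0.2],"yaw":0,"claw":0.4},
    {"offset":[0,0.32,0.4],"yaw":0,"claw":0.4},
    {"offset":[0,0.32,0.4],"yaw":0,"claw":0.4},
    {"offset":[0,0.32,0.4],"yaw":0,"claw":0.4}
  ]
}}

```text
time: 12.38
ee_pos: [0.5583, -0.165, 0.198]
tcp_rot: [179.4, -0.1, -180.0]
wrist_force: [-0.4, -0.2, 0.9]
opening: 0.0511
grasp_force: 0.0
```

```bash
python3 rolls.py g w
```

```text
12.375 [ 0.55825629 -0.16502654  0.19800242] [ 1.79372806e+02 -5.42822585e-02 -1.79953088e+02]
roll top 0.052 zmed 0.0502 (array([ 541.7, -349.9]), array([104.3, 105.9]), 0.8) n 5964
roll top 0.1385 zmed 0.1362 (array([ 559.3, -120. ]), array([102.5, 104.9]), 10.5) n 8733
```

Call:
{"name": "servo_tool", "arguments": {
  "rows": [
    {"offset":[0,0,0.4],"yaw":0,"claw":0.4},
    {"offset":[0,0,0.76],"yaw":0,"claw":0.4},
    {"offset":[0,0,0.76],"yaw":0,"claw":0.4},
    {"offset":[0,0,0.76],"yaw":0,"claw":1},
    {"offset":[0,0,0.76],"yaw":0,"claw":1},
    {"offset":[0,0,0.76],"yaw":0,"claw":1},
    {"offset":[0,0,0.76],"yaw":0,"claw":1},
    {"offset":[0,0,0.76],"yaw":0,"claw":1}
  ],
  "squeeze": 50
}}

```text
time: 13.42
ee_pos: [0.5595, -0.1636, 0.1245]
tcp_rot: [179.4, 0.2, -179.9]
wrist_force: [0.9, -0.2, 6.7]
opening: 0.0117
grasp_force: 47.6
```

Call:
{"name": "servo_tool", "arguments": {
  "rows": [
    {"offset":[0,0,-0.2],"yaw":0,"claw":1},
    {"offset":[0,0,-0.5],"yaw":0,"claw":1},
    {"offset":[0,0,-0.7],"yaw":0,"claw":1},
    {"offset":[0,0,-0.7],"yaw":0,"claw":1}
  ]
}}

```text
time: 13.92
ee_pos: [0.5592, -0.1642, 0.1942]
tcp_rot: [179.4, 0.2, -179.9]
wrist_force: [0.1, -0.5, -2.5]
opening: 0.012
grasp_force: 47.8
```

Call:
{"name": "servo_tool", "arguments": {
  "rows": [
    {"offset":[0.25,-0.4,0],"yaw":0,"claw":1},
    {"offset":[0.5,-0.8,0],"yaw":0,"claw":1},
    {"offset":[0.5,-0.8,0],"yaw":0,"claw":1}
  ]
}}

```text
time: 14.3
ee_pos: [0.507, -0.246, 0.1904]
tcp_rot: [179.4, -0.1, 179.9]
wrist_force: [0.5, -0.0, -0.9]
opening: 0.0119
grasp_force: 48.0
```

Call:
{"name": "servo_tool", "arguments": {
  "rows": [
    {"offset":[0.25,-0.4,0],"yaw":0,"claw":1},
    {"offset":[0.5,-0.8,0],"yaw":0,"claw":1},
    {"offset":[0.5,-0.8,0],"yaw":0,"claw":1}
  ]
}}

```text
time: 14.68
ee_pos: [0.4575, -0.3256, 0.1895]
tcp_rot: [179.4, -0.1, 180.0]
wrist_force: [-0.0, 0.7, -2.2]
opening: 0.0118
grasp_force: 48.1
```

Call:
{"name": "servo_tool", "arguments": {
  "rows": [
    {"offset":[0.25,-0.4,0],"yaw":0,"claw":1},
    {"offset":[0.46,-0.72,0.3],"yaw":0,"claw":1},
    {"offset":[0.46,-0.72,0.8],"yaw":0,"claw":1},
    {"offset":[0.46,-0.72,0.8],"yaw":0,"claw":1},
    {"offset":[0.46,-0.72,0.8],"yaw":0,"claw":1}
  ]
}}

```text
time: 15.3
ee_pos: [0.4139, -0.3949, 0.1113]
tcp_rot: [179.4, 0.0, -179.8]
wrist_force: [0.2, 0.1, -1.7]
opening: 0.0116
grasp_force: 48.3
```

Call:
{"name": "servo_tool", "arguments": {
  "rows": [
    {"offset":[0,0,0.4],"yaw":0,"claw":1},
    {"offset":[0,0,0.65],"yaw":0,"claw":1},
    {"offset":[0,0,0.725],"yaw":0,"claw":1},
    {"offset":[0,0,0.725],"yaw":0,"claw":1},
    {"offset":[0,0,0.725],"yaw":0,"claw":0.4},
    {"offset":[0,0,0.725],"yaw":0,"claw":0.4},
    {"offset":[0,0,0.725],"yaw":0,"claw":0.4}
  ]
}}

```text
time: 16.18
ee_pos: [0.413, -0.3947, 0.0377]
tcp_rot: [179.4, 0.0, -179.9]
wrist_force: [0.8, -0.0, -1.2]
opening: 0.0512
grasp_force: 0.0
```

Call:
{"name": "servo_tool", "arguments": {
  "rows": [
    {"offset":[0,0,-0.5],"yaw":0,"claw":0.4},
    {"offset":[0,0,-1],"yaw":0,"claw":0.4},
    {"offset":[0,0,-1],"yaw":0,"claw":0.4}
  ]
}}

```text
time: 16.55
ee_pos: [0.4143, -0.397, 0.1418]
tcp_rot: [179.7, 0.3, -179.9]
wrist_force: [-1.3, 0.3, -0.9]
opening: 0.0516
grasp_force: 0.0
```

Call:
{"name": "servo_tool", "arguments": {
  "rows": [
    {"offset":[-0.17,0.5,-0.5],"yaw":0,"claw":0.4},
    {"offset":[-0.35,1,-0.8],"yaw":0,"claw":0.4},
    {"offset":[-0.35,1,-0.8],"yaw":0,"claw":0.4}
  ]
}}

```text
time: 16.92
ee_pos: [0.449, -0.2946, 0.2205]
tcp_rot: [179.5, 0.2, -179.7]
wrist_force: [0.4, -0.1, -0.3]
opening: 0.0514
grasp_force: 0.0
```

Call:
{"name": "servo_tool", "arguments": {
  "rows": [
    {"offset":[-0.17,0.5,0],"yaw":0,"claw":0.4},
    {"offset":[-0.35,1,0],"yaw":0,"claw":0.4},
    {"offset":[-0.35,1,0],"yaw":0,"claw":0.4}
  ]
}}

```text
time: 17.3
ee_pos: [0.483, -0.1942, 0.2181]
tcp_rot: [179.3, -0.1, -179.7]
wrist_force: [0.4, -0.8, -0.9]
opening: 0.0511
grasp_force: 0.0
```

Call:
{"name": "servo_tool", "arguments": {
  "rows": [
    {"offset":[-0.17,0.5,0],"yaw":0,"claw":0.4},
    {"offset":[-0.35,1,0],"yaw":0,"claw":0.4},
    {"offset":[-0.35,1,0],"yaw":0,"claw":0.4}
  ]
}}

```text
time: 17.68
ee_pos: [0.5177, -0.0947, 0.2191]
tcp_rot: [179.4, -0.1, -179.7]
wrist_force: [0.1, -0.7, -0.3]
opening: 0.0517
grasp_force: 0.0
```

Call:
{"name": "servo_tool", "arguments": {
  "rows": [
    {"offset":[-0.17,0.5,0],"yaw":0,"claw":0.4},
    {"offset":[-0.35,1,0],"yaw":0,"claw":0.4},
    {"offset":[-0.35,1,0],"yaw":0,"claw":0.4}
  ]
}}

```text
time: 18.05
ee_pos: [0.5525, 0.0048, 0.22]
tcp_rot: [179.4, -0.1, -179.7]
wrist_force: [-0.7, -1.3, 0.6]
opening: 0.051
grasp_force: 0.0
```

Call:
{"name": "servo_tool", "arguments": {
  "rows": [
    {"offset":[-0.2,0.4,0],"yaw":0,"claw":0.4},
    {"offset":[-0.37,0.57,0.3],"yaw":0,"claw":0.4},
    {"offset":[-0.37,0.57,0.3],"yaw":0,"claw":0.4},
    {"offset":[-0.37,0.57,0.3],"yaw":0,"claw":0.4}
  ]
}}

```text
time: 18.55
ee_pos: [0.5885, 0.0594, 0.1923]
tcp_rot: [179.4, -0.1, -180.0]
wrist_force: [-0.1, 0.4, 0.4]
opening: 0.0512
grasp_force: 0.0
```

```bash
python3 rolls.py h wts
```

```text
18.55 [0.58854187 0.05942034 0.19229954] [ 1.79402612e+02 -5.36558289e-02 -1.79960361e+02]
roll top 0.118 zmed 0.1162 (array([591.8, 106.2]), array([102.9, 104.9]), 10.3) n 7914
top
roll top 0.052 zmed 0.0522 (array([ 537.9, -347.1]), array([103.4, 104.5]), 30.3) n 505
roll top 0.052 zmed 0.0524 (array([ 410. , -348.3]), array([103.3, 100. ]), 89.5) n 517
scene
roll top 0.052 zmed 0.0509 (array([ 413. , -347.6]), array([107.1, 101.3]), 38.5) n 264
roll top 0.052 zmed 0.0512 (array([ 542.5, -347.3]), array([103.8, 104.4]), 22.9) n 320
roll top 0.118 zmed 0.1171 (array([593.2, 108.7]), array([106.9, 101.2]), 29.3) n 518
```

Call:
{"name": "servo_tool", "arguments": {
  "rows": [
    {"offset":[-0.03,0.01,0.4],"yaw":0,"claw":0.4},
    {"offset":[-0.03,0.01,0.88],"yaw":0,"claw":0.4},
    {"offset":[-0.03,0.01,0.88],"yaw":0,"claw":0.4},
    {"offset":[-0.03,0.01,0.88],"yaw":0,"claw":1},
    {"offset":[-0.03,0.01,0.88],"yaw":0,"claw":1},
    {"offset":[-0.03,0.01,0.88],"yaw":0,"claw":1},
    {"offset":[-0.03,0.01,0.88],"yaw":0,"claw":1},
    {"offset":[-0.03,0.01,0.88],"yaw":0,"claw":1}
  ],
  "squeeze": 50
}}

```text
time: 19.7
ee_pos: [0.5931, 0.0632, 0.107]
tcp_rot: [179.4, 0.2, -179.9]
wrist_force: [-0.2, -1.1, 7.3]
opening: 0.0107
grasp_force: 47.9
```

Call:
{"name": "servo_tool", "arguments": {
  "rows": [
    {"offset":[0,0,-0.2],"yaw":0,"claw":1},
    {"offset":[0,0,-0.6],"yaw":0,"claw":1},
    {"offset":[0,0,-1],"yaw":0,"claw":1},
    {"offset":[0,0,-1],"yaw":0,"claw":1}
  ]
}}

```text
time: 20.2
ee_pos: [0.5934, 0.0622, 0.2088]
tcp_rot: [179.3, 0.4, -179.9]
wrist_force: [0.1, 0.3, -2.3]
opening: 0.0106
grasp_force: 49.5
```

Call:
{"name": "servo_tool", "arguments": {
  "rows": [
    {"offset":[0.06,-0.4,0],"yaw":0,"claw":1},
    {"offset":[0.12,-0.8,0],"yaw":0,"claw":1},
    {"offset":[0.12,-1,0],"yaw":0,"claw":1}
  ]
}}

```text
time: 20.58
ee_pos: [0.5797, -0.0395, 0.2027]
tcp_rot: [179.4, -0.0, -179.9]
wrist_force: [0.5, 0.1, -2.6]
opening: 0.0102
grasp_force: 49.3
```

Call:
{"name": "servo_tool", "arguments": {
  "rows": [
    {"offset":[0.06,-0.4,0],"yaw":0,"claw":1},
    {"offset":[0.12,-0.8,0],"yaw":0,"claw":1},
    {"offset":[0.12,-1,0],"yaw":0,"claw":1}
  ]
}}

```text
time: 20.95
ee_pos: [0.5681, -0.1394, 0.2016]
tcp_rot: [179.4, -0.0, -180.0]
wrist_force: [-0.0, 0.4, -1.7]
opening: 0.0106
grasp_force: 49.3
```

Call:
{"name": "servo_tool", "arguments": {
  "rows": [
    {"offset":[0.06,-0.4,0],"yaw":0,"claw":1},
    {"offset":[0.12,-0.8,0],"yaw":0,"claw":1},
    {"offset":[0.12,-1,0],"yaw":0,"claw":1}
  ]
}}

```text
time: 21.32
ee_pos: [0.5565, -0.2393, 0.2005]
tcp_rot: [179.4, -0.0, -179.9]
wrist_force: [0.9, 0.3, -3.4]
opening: 0.0105
grasp_force: 49.3
```

Call:
{"name": "servo_tool", "arguments": {
  "rows": [
    {"offset":[0.06,-0.4,0],"yaw":0,"claw":1},
    {"offset":[0.12,-0.8,0],"yaw":0,"claw":1},
    {"offset":[0.12,-1,0],"yaw":0,"claw":1}
  ]
}}

```text
time: 21.7
ee_pos: [0.5449, -0.3391, 0.1993]
tcp_rot: [179.3, -0.0, -179.9]
wrist_force: [0.8, 0.2, -1.7]
opening: 0.0105
grasp_force: 49.3
```

Call:
{"name": "servo_tool", "arguments": {
  "rows": [
    {"offset":[0.02,-0.3,0.2],"yaw":0,"claw":1},
    {"offset":[0.02,-0.53,0.5],"yaw":0,"claw":1},
    {"offset":[0.02,-0.53,0.8],"yaw":0,"claw":1},
    {"offset":[0.02,-0.53,0.8],"yaw":0,"claw":1},
    {"offset":[0.02,-0.53,0.8],"yaw":0,"claw":1}
  ]
}}

```text
time: 22.32
ee_pos: [0.5436, -0.3897, 0.1206]
tcp_rot: [179.4, 0.0, -179.8]
wrist_force: [-0.3, -0.4, -1.2]
opening: 0.0108
grasp_force: 49.6
```

Call:
{"name": "servo_tool", "arguments": {
  "rows": [
    {"offset":[0.02,-0.03,0.15],"yaw":0,"claw":1},
    {"offset":[0.03,-0.03,0.31],"yaw":0,"claw":1},
    {"offset":[0.03,-0.03,0.31],"yaw":0,"claw":1},
    {"offset":[0.03,-0.03,0.31],"yaw":0,"claw":1},
    {"offset":[0.03,-0.03,0.31],"yaw":0,"claw":0.4},
    {"offset":[0.03,-0.03,0.31],"yaw":0,"claw":0.4},
    {"offset":[0.03,-0.03,0.31],"yaw":0,"claw":0.4}
  ]
}}

```text
time: 23.2
ee_pos: [0.5398, -0.3928, 0.0881]
tcp_rot: [179.4, -0.0, -179.9]
wrist_force: [0.1, 0.0, 0.3]
opening: 0.0517
grasp_force: 0.0
```

Call:
{"name": "servo_tool", "arguments": {
  "rows": [
    {"offset":[0,0,-0.5],"yaw":0,"claw":0.4},
    {"offset":[0,0,-1],"yaw":0,"claw":0.4},
    {"offset":[0,0,-1],"yaw":0,"claw":0.4}
  ]
}}

```text
time: 23.58
ee_pos: [0.5411, -0.3948, 0.1932]
tcp_rot: [179.6, 0.3, -179.9]
wrist_force: [1.4, 0.0, -0.4]
opening: 0.0514
grasp_force: 0.0
```

Call:
{"name": "servo_tool", "arguments": {
  "rows": [
    {"offset":[0.25,0.5,-0.3],"yaw":0,"claw":1},
    {"offset":[0.5,1,-0.5],"yaw":0,"claw":1},
    {"offset":[0.5,1,-0.5],"yaw":0,"claw":1}
  ]
}}

```text
time: 23.95
ee_pos: [0.489, -0.2924, 0.2419]
tcp_rot: [179.5, 0.2, -179.8]
wrist_force: [0.3, 0.0, 1.0]
opening: 0.0004
grasp_force: 0.0
```

```bash
python3 rolls.py i ts
python3 - <<'E'
from h import *
# seam (dark line) and carton outline, console, ball, bar from both fixed cameras
for n,f in (('top','it'),('scene','is')):
    z=np.load(f'pics/{f}.npz'); W=cloud(n,z['d']); p=z['p'].astype(float); x,y,Z=W[...,0],W[...,1],W[...,2]
    for nm,c,h in (('long',(.578,-.115),.09),('short',(.582,.113),.07)):
        m=(np.abs(Z-h)<.006)&(abs(x-c[0])<.14)&(abs(y-c[1])<.08)
        X=W[m]; r=rect(X); print(n,nm,r,np.round(np.median(X[:,2]),4))
        g=p.sum(-1); 
        dk=m&(g<0.6*np.median(g[m]))&(abs(y-c[1])<.02)
        if dk.sum()>15:
            D=W[dk]; q=np.polyfit(D[:,0],D[:,1],1); print('  seam n',dk.sum(),'y at centre',np.round(np.polyval(q,c[0]),4),'slope deg',np.round(np.degrees(np.arctan(q[0])),2),'resid',np.std(D[:,1]-np.polyval(q,D[:,0])))
E
```

```text
top
roll top 0.052 zmed 0.0524 (array([ 410.1, -348.4]), array([103.4, 100. ]), 89.3) n 514
scene
roll top 0.1 zmed 0.0991 (array([ 540.8, -346. ]), array([108.1, 102.5]), 38.3) n 330
top long (array([ 577.3, -115.6]), array([110.6, 219.5]), 89.5) 0.0906
  seam n 114 y at centre -0.1154 slope deg -0.11 resid 0.001293247163582215
top short (array([576.9, 112.5]), array([110.5, 160.8]), 84.9) 0.0705
  seam n 75 y at centre 0.1109 slope deg -3.33 resid 0.00382636130708872
scene long (array([ 578.8, -114.7]), array([112.6, 225.5]), 89.9) 0.0897
  seam n 95 y at centre -0.1158 slope deg 0.1 resid 0.005687187580759848
scene short (array([580.2, 111.2]), array([113. , 164.9]), 85.2) 0.0696
  seam n 79 y at centre 0.1117 slope deg -3.44 resid 0.006566151137635067
```

Call:
{"name": "servo_tool", "arguments": {
  "rows": [
    {"offset":[0.1,0.5,0],"yaw":0,"claw":1},
    {"offset":[0.2,1,0],"yaw":0,"claw":1},
    {"offset":[0.2,1,0],"yaw":0,"claw":1}
  ]
}}

```text
time: 24.42
ee_pos: [0.4694, -0.1931, 0.2395]
tcp_rot: [179.3, -0.1, -179.8]
wrist_force: [0.3, -0.0, -0.2]
opening: -0.0001
grasp_force: 0.0
```

Call:
{"name": "servo_tool", "arguments": {
  "rows": [
    {"offset":[0.1,0.5,0],"yaw":0,"claw":1},
    {"offset":[0.2,1,0],"yaw":0,"claw":1},
    {"offset":[0.2,1,0],"yaw":0,"claw":1}
  ]
}}

```text
time: 24.8
ee_pos: [0.4495, -0.0935, 0.2407]
tcp_rot: [179.4, -0.1, -179.7]
wrist_force: [-0.2, -0.2, -0.2]
opening: 0.0
grasp_force: 0.0
```

Call:
{"name": "servo_tool", "arguments": {
  "rows": [
    {"offset":[0.1,0.5,0],"yaw":0,"claw":1},
    {"offset":[0.2,1,0],"yaw":0,"claw":1},
    {"offset":[0.2,1,0],"yaw":0,"claw":1}
  ]
}}

```text
time: 25.18
ee_pos: [0.4295, 0.0065, 0.2419]
tcp_rot: [179.4, -0.1, -179.7]
wrist_force: [-0.4, 0.1, -0.1]
opening: 0.0001
grasp_force: 0.0
```

Call:
{"name": "servo_tool", "arguments": {
  "rows": [
    {"offset":[0.1,0.5,0],"yaw":0,"claw":1},
    {"offset":[0.2,1,0],"yaw":0,"claw":1},
    {"offset":[0.2,1,0],"yaw":0,"claw":1}
  ]
}}

```text
time: 25.55
ee_pos: [0.4094, 0.1064, 0.2429]
tcp_rot: [179.4, -0.1, -179.7]
wrist_force: [0.4, -0.1, -1.0]
opening: 0.0002
grasp_force: 0.0
```

Call:
{"name": "servo_tool", "arguments": {
  "rows": [
    {"offset":[0.1,0.5,0],"yaw":0,"claw":1},
    {"offset":[0.2,1,0],"yaw":0,"claw":1},
    {"offset":[0.2,1,0],"yaw":0,"claw":1}
  ]
}}

```text
time: 25.92
ee_pos: [0.3894, 0.2062, 0.2438]
tcp_rot: [179.4, -0.1, -179.8]
wrist_force: [0.2, -0.0, 0.1]
opening: 0.0002
grasp_force: 0.0
```

Call:
{"name": "servo_tool", "arguments": {
  "rows": [
    {"offset":[0.15,0.5,0],"yaw":0,"claw":1},
    {"offset":[0.3,1,0],"yaw":0,"claw":1},
    {"offset":[0.3,1,0],"yaw":0,"claw":1},
    {"offset":[0.3,1,0],"yaw":0,"claw":1}
  ]
}}

```text
time: 26.42
ee_pos: [0.3596, 0.3039, 0.2453]
tcp_rot: [179.4, -0.0, -179.9]
wrist_force: [0.8, -0.4, 0.4]
opening: 0.0003
grasp_force: 0.0
```

Run:
```python
from h import *
o,p,d,T,W=wshot('j'); print(o['ee_pos'],o['tcp_rot'])
x,y,Z=W[...,0],W[...,1],W[...,2]
for lo,hi in ((.034,.046),(.06,.07),(.128,.15),(.138,.15)):
    m=((Z>lo)&(Z<hi)&(x>.34)&(x<.55)&(y>.2)&(y<.46)).astype(np.uint8)
    k,l,s,c=cv2.connectedComponentsWithStats(m)
    for j in range(1,k):
        if s[j,4]>120:
            X=W[l==j]; print(lo,hi,np.round(c[j]),s[j,4],rect(X),'med',np.round(np.median(X,0),4),X[:,2].max())
```

```text
[0.35961795 0.30387616 0.24532519] [ 1.79440278e+02 -4.23802796e-02 -1.79946691e+02]
0.034 0.046 [346. 217.] 11207 (array([441.5, 338. ]), array([150.2, 190. ]), 1.7) med [0.4072 0.3476 0.0382] 0.045976221856888655
0.06 0.07 [303. 198.] 145 (array([390.2, 291.9]), array([ 1.7, 49. ]), 0.8) med [0.3902 0.291  0.0653] 0.0699962471013289
0.06 0.07 [394. 238.] 2018 (array([439.6, 392.8]), array([70.3, 49.7]), 1.3) med [0.4294 0.3878 0.0633] 0.06999917062450745
0.128 0.15 [299. 231.] 1108 (array([398.1, 291.3]), array([37.5, 23.1]), 2.9) med [0.3921 0.2901 0.142 ] 0.14431732528592728
0.128 0.15 [326. 229.] 169 (array([396.5, 312.6]), array([15.4,  7.7]), 0.2) med [0.3958 0.3129 0.132 ] 0.13367800914732803
0.128 0.15 [276. 231.] 172 (array([398.4, 270.9]), array([15.8,  8.1]), 2.0) med [0.3977 0.271  0.1319] 0.13387089693781856
0.128 0.15 [419. 241.] 763 (array([405.3, 391.4]), array([23.5, 24.9]), 9.7) med [0.4025 0.3892 0.1416] 0.1471159518054029
0.138 0.15 [299. 233.] 995 (array([398.3, 291.1]), array([37.5, 23. ]), 1.9) med [0.3938 0.29   0.1422] 0.14431732528592728
0.138 0.15 [421. 244.] 582 (array([405.7, 391.8]), array([22.7, 23.6]), 14.8) med [0.4039 0.3903 0.1428] 0.1471159518054029
```

View pics/j.png

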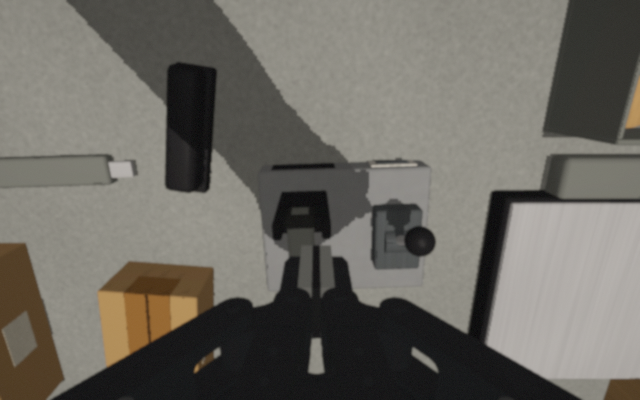

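The wrist view shows the probe bar at about (299,231), partly hidden by the closed fingers, and the toggle ball at (420,240) leaning toward the robot, so it is off. Lowering the closed fingers behind the ball to push it toward +x.

Call:
{"name": "servo_tool", "arguments": {
  "rows": [
    {"offset":[0,0.5,0],"yaw":0,"claw":1},
    {"offset":[0,0.88,0.2],"yaw":0,"claw":1},
    {"offset":[0,0.88,0.6],"yaw":0,"claw":1},
    {"offset":[0,0.88,0.98],"yaw":0,"claw":1},
    {"offset":[0,0.88,0.98],"yaw":0,"claw":1},
    {"offset":[0,0.88,0.98],"yaw":0,"claw":1}
  ]
}}

```text
time: 27.22
ee_pos: [0.3592, 0.3937, 0.1506]
tcp_rot: [179.3, 0.1, -180.0]
wrist_force: [0.0, 1.0, 0.8]
opening: -0.0004
grasp_force: 0.0
```

Call:
{"name": "servo_tool", "arguments": {
  "rows": [
    {"offset":[-0.15,0,0],"yaw":0,"claw":1},
    {"offset":[-0.3,0,0],"yaw":0,"claw":1},
    {"offset":[-0.45,0,0],"yaw":0,"claw":1},
    {"offset":[-0.6,0,0],"yaw":0,"claw":1},
    {"offset":[-0.75,0,0],"yaw":0,"claw":1},
    {"offset":[-0.85,0,0],"yaw":0,"claw":1},
    {"offset":[-0.85,0,0],"yaw":0,"claw":1}
  ]
}}

```text
time: 28.1
ee_pos: [0.4437, 0.3943, 0.1484]
tcp_rot: [179.4, -0.0, -179.9]
wrist_force: [-1.1, -0.8, 0.3]
opening: -0.0001
grasp_force: 0.0
```

```bash
cat > ball.py <<'E'
from h import *
import sys
for n in ('top','scene'):
    p,d=camera(n); W=cloud(n,d); cv2.imwrite(f'pics/{sys.argv[1]}{n}.png',p[:,:,::-1]); x,y,Z=W[...,0],W[...,1],W[...,2]
    m=((Z>.123)&(Z<.152)&(x>.38)&(x<.52)&(y>.374)&(y<.415)).astype(np.uint8)
    k,l,s,c=cv2.connectedComponentsWithStats(m)
    for j in range(1,k):
        if s[j,4]>15: X=W[l==j]; print(n,'ball',np.round(c[j]),s[j,4],rect(X),X[:,2].max())
    m=((Z>.138)&(Z<.15)&(x>.36)&(x<.52)&(y>.26)&(y<.33)); 
    if m.sum()>50: print(n,'bar',rect(W[m]),np.median(W[m][:,2]))
E
python3 ball.py k
```

```text
top ball [168. 255.] 78 (array([403. , 392.2]), array([24.5, 21.9]), 4.6) 0.15017250498142043
top bar (array([435.9, 293.8]), array([118.9,  24.3]), 3.0) 0.1440409435023191
scene bar (array([440.1, 294.7]), array([121.5,  22.7]), 1.7) 0.14303784201525416
```

Run:
```python
import cv2, numpy as np
a=cv2.imread('pics/ktop.png')[190:300,120:280]; b=cv2.imread('pics/kscene.png')[120:270,380:540]
a=cv2.resize(a,(400,275)); b=cv2.resize(b,(400,375))
c=np.zeros((375,800,3),np.uint8); c[:275,:400]=a; c[:,400:]=b; cv2.imwrite('pics/k2.png',c)
```

```text
(no output)
```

View pics/k2.png

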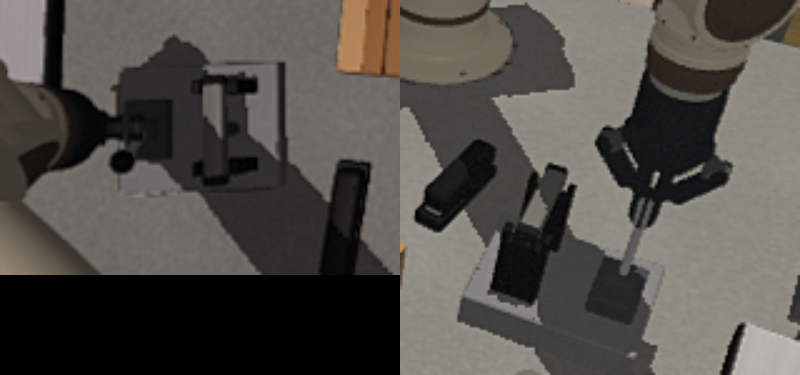

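The crop shows the ball still at its off place in the top view (left panel, about (122,160)). In the scene view the fingertips hide the ball's position, so I'll project the tool into both pictures.

```bash
python3 - <<'E'
from h import *
o=get_obs(); print(o['ee_pos'],o['wrist_force'],o['q'])
def proj(n,P):
    i=camera_info(n); M=np.linalg.inv(i['cam_to_world']); c=M[:3,:3]@P+M[:3,3]
    return np.round([i['cx']+i['fx']*c[0]/-c[2], i['cy']-i['fy']*c[1]/-c[2]],1)
t=o['ee_pos']
for n in('top','scene'):
    print(n,'tcp',proj(n,t),'tip',proj(n,t-[0,0,.022]),'ball off',proj(n,np.array([.401,.392,.132])),'on',proj(n,np.array([.4775,.394,.132])),'base',proj(n,np.array([.439,.393,.065])))
o,p,d,T,W=wshot('l')
E
python3 - <<'E'
import cv2
a=cv2.imread('pics/l.png')[100:400,150:500]; cv2.imwrite('pics/l2.png',cv2.resize(a,None,fx=1.7,fy=1.7))
E
```

```text
[0.4429577  0.39437874 0.14870032] [-0.0865019  -0.18371065 -0.05036967] [41.43625095  9.63222947  7.13956658 87.1282026   0.48983679 41.31532667]
top tcp [166.7 239.6] tip [169.8 239.5] ball off [169.4 255.1] on [169.6 226.8] base [178.1 240.6]
scene tcp [474.8 210.6] tip [472.7 216.7] ball off [476.5 205.3] on [469.5 223.6] base [467.1 231.9]
```

View pics/l2.png

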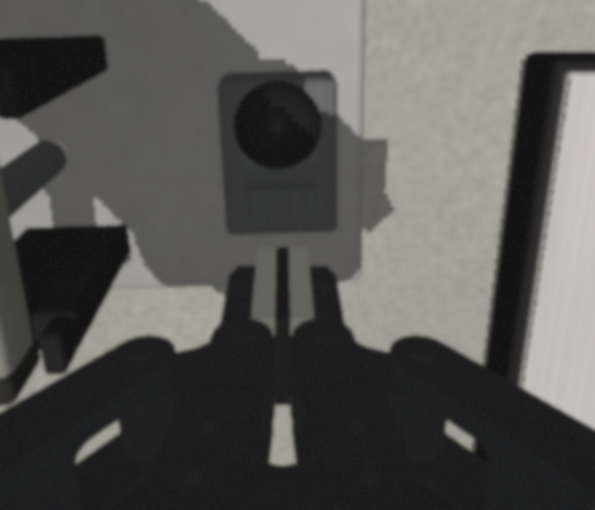

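Run:
```python
from h import *
p,d=camera('scene'); W=cloud('scene',d)
for v in range(178,236,3):
    print(v,[ (u,*(np.round(W[v,u]*1000).astype(int)), int(p[v,u].mean())) for u in range(466,490,3)])
z=np.load('pics/l.npz'); W=cloud('wrist',z['d'],z['T'])
print('wrist ball',[np.round(W[v,u],3) for v,u in ((160,312),(173,312),(173,325))], 'finger', [np.round(W[v,u],3) for v,u in ((262,297),(262,335),(250,305),(250,330))])
```

```text
178 [(466, np.int64(452), np.int64(352), np.int64(246), 48), (469, np.int64(118), np.int64(328), np.int64(-1), 104), (472, np.int64(453), np.int64(365), np.int64(252), 16), (475, np.int64(453), np.int64(372), np.int64(254), 20), (478, np.int64(460), np.int64(378), np.int64(262), 22), (481, np.int64(458), np.int64(385), np.int64(263), 24), (484, np.int64(455), np.int64(391), np.int64(263), 23), (487, np.int64(454), np.int64(397), np.int64(265), 22)]
181 [(466, np.int64(452), np.int64(354), np.int64(237), 21), (469, np.int64(436), np.int64(359), np.int64(228), 13), (472, np.int64(130), np.int64(341), np.int64(0), 85), (475, np.int64(454), np.int64(374), np.int64(246), 21), (478, np.int64(463), np.int64(381), np.int64(256), 20), (481, np.int64(461), np.int64(387), np.int64(257), 24), (484, np.int64(457), np.int64(393), np.int64(256), 20), (487, np.int64(454), np.int64(399), np.int64(257), 20)]
184 [(466, np.int64(453), np.int64(356), np.int64(229), 22), (469, np.int64(436), np.int64(361), np.int64(219), 19), (472, np.int64(432), np.int64(367), np.int64(218), 58), (475, np.int64(452), np
[... 7553 characters left out ...]
4), np.int64(66), 36), (469, np.int64(452), np.int64(401), np.int64(69), 38), (472, np.int64(449), np.int64(408), np.int64(70), 38), (475, np.int64(441), np.int64(415), np.int64(66), 36), (478, np.int64(409), np.int64(421), np.int64(39), 146), (481, np.int64(403), np.int64(428), np.int64(37), 135), (484, np.int64(359), np.int64(435), np.int64(0), 145), (487, np.int64(354), np.int64(443), np.int64(-1), 140)]
wrist ball [array([0.398, 0.392, 0.142]), array([0.403, 0.392, 0.146]), array([0.403, 0.398, 0.144])] finger [array([0.437, 0.385, 0.168]), array([0.437, 0.402, 0.168]), array([0.433, 0.389, 0.165]), array([0.433, 0.4  , 0.164])]<stdin>:4: RuntimeWarning: invalid value encountered in cast
```

The depth readings show the shut fingertips at z≈0.163 with the TCP at 0.148. So the tips sit about 14 mm behind the reported TCP and passed over the ball. I'll go back and push again 38 mm lower.

Call:
{"name": "servo_tool", "arguments": {
  "rows": [
    {"offset":[0.4,0,0],"yaw":0,"claw":1},
    {"offset":[0.87,0,0],"yaw":0,"claw":1},
    {"offset":[0.87,0,0],"yaw":0,"claw":1},
    {"offset":[0.87,-0.01,0.2],"yaw":0,"claw":1},
    {"offset":[0.87,-0.01,0.38],"yaw":0,"claw":1},
    {"offset":[0.87,-0.01,0.38],"yaw":0,"claw":1},
    {"offset":[0.87,-0.01,0.38],"yaw":0,"claw":1}
  ]
}}

```text
time: 29.18
ee_pos: [0.3564, 0.3937, 0.1111]
tcp_rot: [179.4, -0.0, -179.9]
wrist_force: [0.7, -0.5, 0.5]
opening: -0.0003
grasp_force: 0.0
```

Call:
{"name": "servo_tool", "arguments": {
  "rows": [
    {"offset":[-0.15,0,0],"yaw":0,"claw":1},
    {"offset":[-0.25,0,0],"yaw":0,"claw":1},
    {"offset":[-0.35,0,0],"yaw":0,"claw":1},
    {"offset":[-0.45,0,0],"yaw":0,"claw":1},
    {"offset":[-0.55,0,0],"yaw":0,"claw":1},
    {"offset":[-0.65,0,0],"yaw":0,"claw":1},
    {"offset":[-0.75,0,0],"yaw":0,"claw":1},
    {"offset":[-0.85,0,0],"yaw":0,"claw":1},
    {"offset":[-0.85,0,0],"yaw":0,"claw":1}
  ]
}}

```text
time: 30.3
ee_pos: [0.4418, 0.3936, 0.1105]
tcp_rot: [179.4, -0.0, -179.9]
wrist_force: [-0.3, 0.0, -0.4]
opening: -0.0
grasp_force: 0.0
```

```bash
python3 ball.py m
```

```text
top ball [168. 232.] 64 (array([465.3, 393.8]), array([24.8, 19.5]), 49.5) 0.15162278547566332
top bar (array([435.8, 298.1]), array([118.7,  30.7]), 1.5) 0.14392519724708985
scene ball [473. 217.] 145 (array([457.9, 394.6]), array([46.4, 27.1]), 1.2) 0.15189249332079857
scene bar (array([440. , 294.9]), array([124. ,  23.2]), 2.0) 0.14286008791069643
```

Call:
{"name": "servo_tool", "arguments": {
  "rows": [
    {"offset":[-0.05,0,0],"yaw":0,"claw":1},
    {"offset":[-0.11,0,0],"yaw":0,"claw":1},
    {"offset":[-0.12,0,0],"yaw":0,"claw":1},
    {"offset":[-0.12,0,0],"yaw":0,"claw":1}
  ]
}}

```text
time: 30.9
ee_pos: [0.4533, 0.3938, 0.1107]
tcp_rot: [179.4, -0.0, -179.9]
wrist_force: [0.3, -0.8, -0.3]
opening: -0.0001
grasp_force: 0.0
```

Call:
{"name": "servo_tool", "arguments": {
  "rows": [
    {"offset":[0.2,0,0],"yaw":0,"claw":1},
    {"offset":[0.3,0,-0.4],"yaw":0,"claw":1},
    {"offset":[0.3,0,-1],"yaw":0,"claw":0.6},
    {"offset":[0.3,0,-1],"yaw":0,"claw":0.6}
  ]
}}

```text
time: 31.4
ee_pos: [0.4243, 0.3938, 0.2164]
tcp_rot: [179.1, 0.3, -179.9]
wrist_force: [0.6, 0.3, -0.4]
opening: 0.034
grasp_force: 0.0
```

```bash
python3 ball.py n; python3 rolls.py n ts
```

```text
top ball [169. 228.] 75 (array([474.3, 395.1]), array([21.8, 23.7]), 0.1) 0.14795753113417054
top bar (array([436.1, 297.9]), array([ 38.1, 118.6]), 87.3) 0.14399363683410837
scene ball [470. 224.] 88 (array([481.7, 396. ]), array([24.2, 19.9]), 84.1) 0.14664015992653445
scene bar (array([439.6, 294.8]), array([121. ,  22.6]), 1.8) 0.14291515611277505
top
roll top 0.052 zmed 0.0524 (array([ 410., -348.]), array([105.9, 100.1]), 89.5) n 520
roll top 0.1 zmed 0.1002 (array([ 537.2, -346.2]), array([103.9, 104.6]), 17.8) n 566
scene
roll top 0.1 zmed 0.099 (array([ 539.2, -346.2]), array([106.8, 101.8]), 41.3) n 326
```

Call:
{"name": "servo_tool", "arguments": {
  "rows": [
    {"offset":[-0.1,-0.5,0],"yaw":-0.0105,"claw":0.5},
    {"offset":[-0.17,-1,0],"yaw":-0.0105,"claw":0.5},
    {"offset":[-0.17,-1,0.25],"yaw":-0.0105,"claw":0.5},
    {"offset":[-0.17,-1,0.25],"yaw":-0.0105,"claw":0.5},
    {"offset":[-0.17,-1,0.25],"yaw":-0.0105,"claw":0.5}
  ]
}}

```text
time: 32.22
ee_pos: [0.4401, 0.2932, 0.1846]
tcp_rot: [179.4, -0.0, -178.0]
wrist_force: [0.3, 0.5, -0.0]
opening: 0.0429
grasp_force: 0.0
```

Run:
```python
from h import *
o,p,d,T,W=wshot('o'); print(o['ee_pos'],o['tcp_rot'])
x,y,Z=W[...,0],W[...,1],W[...,2]
m=(Z>.136)&(Z<.147)&(x>.36)&(x<.52)&(y>.26)&(y<.33); print(rect(W[m]),m.sum(),np.median(W[m],0))
for xs in (.385,.39,.395,.4,.405,.41,.415):
    q=m&(abs(x-xs)<.002)
    if q.sum(): print(xs,q.sum(),y[q].min(),y[q].max())
```

```text
[0.44014979 0.2931883  0.18461471] [ 1.79395356e+02 -3.85752741e-02 -1.77962825e+02]
(array([439.5, 292.7]), array([119.5,  23.4]), 1.8) 6628 [0.43119464 0.29245127 0.14214236]
0.385 305 0.2792281172421449 0.3026337203694277
0.39 272 0.279390055795492 0.30274171804120414
0.395 267 0.28047586987205575 0.3020661936064009
0.4 266 0.2806038118995334 0.30228139159558864
0.405 255 0.28069060256211775 0.3025803939429336
0.41 257 0.28079020895679146 0.30277479464702495
0.415 234 0.28151292473365086 0.30240556857073364
```

View pics/o.png

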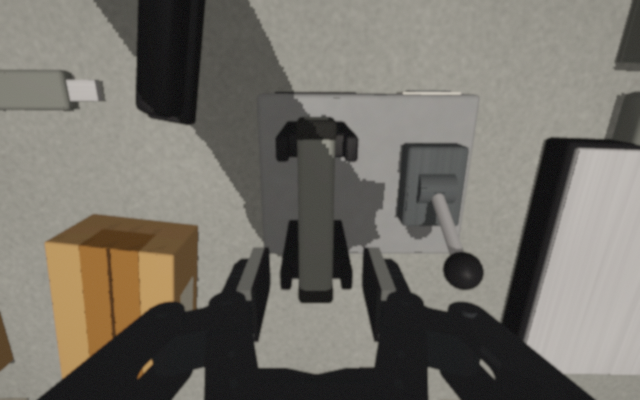

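The wrist view shows the bar (318,125–295) centred between the open fingers at columns 262 and 375, and the lever leaning to +x with its ball at (463,270), so the switch is on. Gripping the bar.

Call:
{"name": "servo_tool", "arguments": {
  "rows": [
    {"offset":[0,0,0.3],"yaw":0,"claw":0.5},
    {"offset":[0,-0.01,0.6],"yaw":0,"claw":0.5},
    {"offset":[0,-0.012,0.87],"yaw":0,"claw":0.5},
    {"offset":[0,-0.012,0.87],"yaw":0,"claw":0.5},
    {"offset":[0,-0.012,0.87],"yaw":0,"claw":0.5}
  ]
}}

```text
time: 32.9
ee_pos: [0.4408, 0.2934, 0.0991]
tcp_rot: [179.3, 0.1, -178.0]
wrist_force: [-0.6, 0.3, -0.2]
opening: 0.0429
grasp_force: 0.0
```

Call:
{"name": "servo_tool", "arguments": {
  "rows": [
    {"offset":[0,0,0],"yaw":0,"claw":1},
    {"offset":[0,0,0],"yaw":0,"claw":1},
    {"offset":[0,0,0],"yaw":0,"claw":1},
    {"offset":[0,0,0],"yaw":0,"claw":1},
    {"offset":[0,0,0],"yaw":0,"claw":1}
  ],
  "squeeze": 70
}}

```text
time: 33.52
ee_pos: [0.441, 0.2933, 0.0993]
tcp_rot: [179.3, 0.1, -178.0]
wrist_force: [-0.4, 0.6, 6.3]
opening: 0.021
grasp_force: 68.5
```

```bash
python3 ball.py p
python3 - <<'E'
from h import *
o,p,d,T,W=wshot('p'); print(o['ee_pos'],o['tcp_rot'])
x,y,Z=W[...,0],W[...,1],W[...,2]
m=(Z>.136)&(Z<.15)&(x>.36)&(x<.52)&(y>.27)&(y<.32); print(rect(W[m]),m.sum(),np.median(W[m],0))
E
```

```text
top bar (array([436. , 293.2]), array([119.1,  22.7]), 1.8) 0.1443063213761998
scene ball [470. 224.] 88 (array([482. , 395.3]), array([22.5, 20.5]), 61.8) 0.14646027801970674
scene bar (array([452.6, 294.5]), array([96.7, 49.2]), 20.7) 0.14290308704740562
[0.44101317 0.2932863  0.09927278] [ 1.79283373e+02  1.24475339e-01 -1.77984792e+02]
(array([426.4, 292.3]), array([95.1, 47.8]), 18.1) 15564 [0.42151484 0.29134154 0.14224907]
```

Call:
{"name": "servo_tool", "arguments": {
  "rows": [
    {"offset":[0,0,-0.15],"yaw":0,"claw":1},
    {"offset":[0,0,-0.3],"yaw":0,"claw":1},
    {"offset":[0,0,-0.5],"yaw":0,"claw":1},
    {"offset":[0,0,-0.8],"yaw":0,"claw":1},
    {"offset":[0,0,-1],"yaw":0,"claw":1}
  ]
}}

```text
time: 34.3
ee_pos: [0.4407, 0.2918, 0.2001]
tcp_rot: [179.3, 0.1, -178.0]
wrist_force: [1.6, -0.6, -2.4]
opening: 0.0211
grasp_force: 68.6
```

Call:
{"name": "servo_tool", "arguments": {
  "rows": [
    {"offset":[0,0,-0.2],"yaw":0,"claw":1},
    {"offset":[0,0,-0.35],"yaw":0,"claw":1},
    {"offset":[0,0,-0.35],"yaw":0,"claw":1}
  ]
}}

```text
time: 34.67
ee_pos: [0.4408, 0.2915, 0.234]
tcp_rot: [179.3, 0.1, -178.0]
wrist_force: [-0.3, 0.5, -2.0]
opening: 0.0214
grasp_force: 68.6
```

Run:
```python
from h import *
o,p,d,T,W=wshot('q'); print(o['ee_pos'],o['tcp_rot'],o['wrist_force'])
pp,dd=camera('scene')
a=pp[110:260,360:520][:,:,::-1]; b=p[:,120:520][:,:,::-1]
c=np.zeros((400,800,3),np.uint8); c[:,400:]=b; c[:375,:400]=cv2.resize(a,(400,375)); cv2.imwrite('pics/q2.png',c)
```

```text
[0.44083835 0.29150495 0.23401271] [ 1.79314508e+02  9.92983657e-02 -1.77987619e+02] [-0.26696325  0.45005892 -2.00318861]
```

View pics/q2.png

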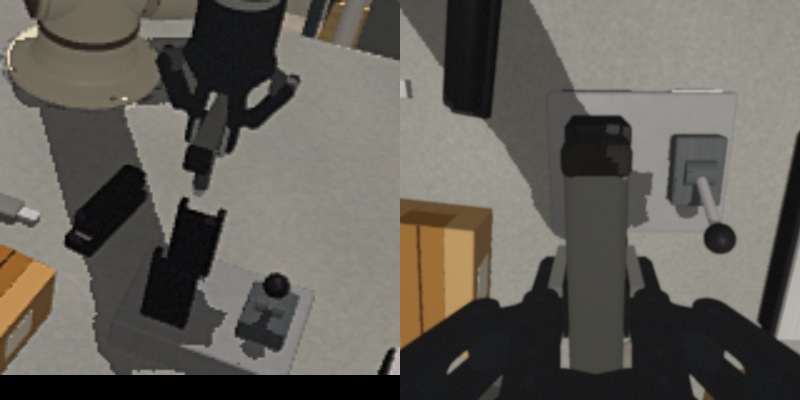

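The left panel shows the probe lifted clear of the cradle with its tip at about (200,190), and the right panel shows it gripped mid-bar with the lever still on, ball at (720,237). Carrying it to the near end of the long carton.

Call:
{"name": "servo_tool", "arguments": {
  "rows": [
    {"offset":[-0.03,-0.4,0],"yaw":0.0128,"claw":1},
    {"offset":[-0.07,-0.8,0],"yaw":0.0128,"claw":1},
    {"offset":[-0.07,-1,0],"yaw":0.0128,"claw":1},
    {"offset":[-0.07,-1,0],"yaw":0.0128,"claw":1}
  ]
}}

```text
time: 35.28
ee_pos: [0.4508, 0.1905, 0.2309]
tcp_rot: [179.4, -0.1, 179.6]
wrist_force: [1.2, -0.7, -2.2]
opening: 0.0212
grasp_force: 69.0
```

Call:
{"name": "servo_tool", "arguments": {
  "rows": [
    {"offset":[-0.1,-0.4,0],"yaw":0,"claw":1},
    {"offset":[-0.1,-0.8,0],"yaw":0,"claw":1},
    {"offset":[-0.1,-1,0],"yaw":0,"claw":1}
  ]
}}

```text
time: 35.65
ee_pos: [0.4603, 0.0908, 0.2298]
tcp_rot: [179.4, -0.1, 179.7]
wrist_force: [-0.1, -0.6, -2.3]
opening: 0.0214
grasp_force: 69.2
```

Call:
{"name": "servo_tool", "arguments": {
  "rows": [
    {"offset":[-0.1,-0.4,0],"yaw":0,"claw":1},
    {"offset":[-0.1,-0.8,0],"yaw":0,"claw":1},
    {"offset":[-0.1,-1,0],"yaw":0,"claw":1}
  ]
}}

```text
time: 36.02
ee_pos: [0.4699, -0.0093, 0.2287]
tcp_rot: [179.4, -0.1, 179.7]
wrist_force: [-0.2, 0.4, -1.2]
opening: 0.0211
grasp_force: 69.2
```

Call:
{"name": "servo_tool", "arguments": {
  "rows": [
    {"offset":[-0.1,-0.4,0],"yaw":0,"claw":1},
    {"offset":[-0.1,-0.8,0],"yaw":0,"claw":1},
    {"offset":[-0.1,-1,0],"yaw":0,"claw":1},
    {"offset":[-0.1,-1,0],"yaw":0,"claw":1}
  ]
}}

```text
time: 36.52
ee_pos: [0.4795, -0.1089, 0.2275]
tcp_rot: [179.3, -0.1, 179.6]
wrist_force: [0.1, 0.3, -1.5]
opening: 0.0212
grasp_force: 69.2
```

Run:
```python
from h import *
o,p,d,T,W=wshot('r'); print(o['ee_pos'],o['tcp_rot'])
x,y,Z=W[...,0],W[...,1],W[...,2]; e=o['ee_pos']
m=(abs(y-e[1])<.02)&(x<e[0]-.005)&(x>e[0]-.065)&(Z>e[2]+.03)&(Z<e[2]+.06)
X=W[m]; print('bar',m.sum(),rect(X)); print('slope dz/dx,dz/dy',np.linalg.lstsq(np.c_[X[:,:2]-e[:2],np.ones(len(X))],X[:,2]-e[2],rcond=None)[0])
# seam from wrist: dark pixels on carton tops
g=p.astype(float).sum(-1)
for nm,c,h in (('long',(.578,-.115),.09),('short',(.578,.112),.07)):
    m=(abs(Z-h)<.006)&(abs(x-c[0])<.125)&(abs(y-c[1])<.065)
    if m.sum()<500: continue
    b=(abs(y-c[1])<.02)&m&(x<c[0]+.12)
    gg=cv2.GaussianBlur(g.astype(np.float32),(0,0),6); dk=b&(g<.75*gg)
    X=W[m]; print(nm,rect(X),np.median(X[:,2]),m.sum())
    D=W[dk]; 
    if len(D)>30: q=np.polyfit(D[:,0],D[:,1],1); print(' seam',len(D),np.round(np.polyval(q,[c[0]-.1,c[0],c[0]+.1]),4),np.degrees(q[0]),np.std(D[:,1]-np.polyval(q,D[:,0])),D[:,0].min(),D[:,0].max())
for n in('scene','top'):
    pp,dd=camera(n); cv2.imwrite(f'pics/r{n}.png',pp[:,:,::-1]); V=cloud(n,dd)
    m=(abs(V[...,0]-e[0])<.03)&(abs(V[...,1]-e[1])<.03)&(V[...,2]>.11)&(V[...,2]<e[2]+.02)
    if m.sum(): 
        X=V[m]; i=X[:,2].argsort()[:10]; print(n,'lowest probe pts',np.round(X[i].mean(0),4),np.round(X[:,2].min(),4))
```

```text
[ 0.47954457 -0.1088758   0.22746612] [ 1.79348346e+02 -8.97511733e-02  1.79627636e+02]
bar 12224 (array([ 446.3, -108.8]), array([40. , 56.4]), 89.9)
slope dz/dx,dz/dy [0.05268657 0.02411771 0.04523197]
long (array([ 578.4, -117.5]), array([218. , 110.3]), 0.0) 0.08835276832363831 5487
short (array([580.9, 109.7]), array([111.6, 161.6]), 85.0) 0.06856380786834337 14733
 seam 309 [0.1185 0.1099 0.1013] -4.942684294801737 0.0015326558911530515 0.4992147012447332 0.6583082512475422
scene lowest probe pts [ 0.4803 -0.1051  0.1822] 0.1765
```

Call:
{"name": "servo_tool", "arguments": {
  "rows": [
    {"offset":[-0.045,-0.075,0.25],"yaw":0,"claw":1},
    {"offset":[-0.045,-0.075,0.5],"yaw":0,"claw":1},
    {"offset":[-0.045,-0.075,0.7],"yaw":0,"claw":1},
    {"offset":[-0.045,-0.075,0.75],"yaw":0,"claw":1},
    {"offset":[-0.045,-0.075,0.75],"yaw":0,"claw":1},
    {"offset":[-0.045,-0.075,0.75],"yaw":0,"claw":1}
  ]
}}

```text
time: 37.42
ee_pos: [0.4843, -0.1151, 0.1542]
tcp_rot: [179.4, 0.1, 179.7]
wrist_force: [-0.3, 0.1, -1.6]
opening: 0.0211
grasp_force: 69.1
```

Run:
```python
from h import *
o,p,d,T,W=wshot('s'); print(o['ee_pos'],o['tcp_rot'],o['wrist_force'])
x,y,Z=W[...,0],W[...,1],W[...,2]; e=o['ee_pos']
m=(abs(y-e[1])<.008)&(x<e[0]-.02)&(x>e[0]-.055)&(Z>e[2]+.03)&(Z<e[2]+.06)
X=W[m]; print('bar',m.sum(),rect(X)); print('slope dz/dx,dz/dy,z0',np.linalg.lstsq(np.c_[X[:,:2]-e[:2],np.ones(len(X))],X[:,2]-e[2],rcond=None)[0])
pp,dd=camera('scene'); V=cloud('scene',dd)
m=(abs(V[...,0]-e[0])<.03)&(abs(V[...,1]-e[1])<.03)&(V[...,2]>.093)&(V[...,2]<e[2]+.02)
X=V[m]
for lo in np.arange(.093,.15,.006):
    q=(X[:,2]>=lo)&(X[:,2]<lo+.006)
    if q.sum(): print(np.round(lo,3),q.sum(),np.round(X[q].mean(0),4))
i=camera_info('scene'); M=np.linalg.inv(i['cam_to_world']); c=M[:3,:3]@e+M[:3,3]; u=int(i['cx']-i['fx']*c[0]/c[2]); v=int(i['cy']+i['fy']*c[1]/c[2]); print(u,v)
cv2.imwrite('pics/s2.png',cv2.resize(pp[v-60:v+60,u-60:u+60][:,:,::-1],(480,480),interpolation=cv2.INTER_CUBIC))
```

```text
[ 0.48431313 -0.11507498  0.15418062] [1.79388957e+02 5.38839034e-02 1.79732026e+02] [-0.30825882  0.1060867  -1.58133901]
bar 4586 (array([ 446.8, -115.1]), array([16., 35.]), 90.0)
slope dz/dx,dz/dy,z0 [-0.01499155 -0.00400442  0.04257696]
0.093 2 [ 0.4848 -0.1325  0.0937]
0.099 1 [ 0.4862 -0.1145  0.1037]
0.105 4 [ 0.4875 -0.1098  0.1093]
0.111 6 [ 0.4868 -0.1099  0.1155]
0.117 7 [ 0.4862 -0.1115  0.1203]
0.123 9 [ 0.485  -0.1085  0.1256]
0.129 12 [ 0.4871 -0.1114  0.1326]
0.135 10 [ 0.485  -0.1118  0.1382]
0.141 6 [ 0.4849 -0.1113  0.1433]
0.147 10 [ 0.4868 -0.1118  0.1502]
298 159
```

View pics/s2.png

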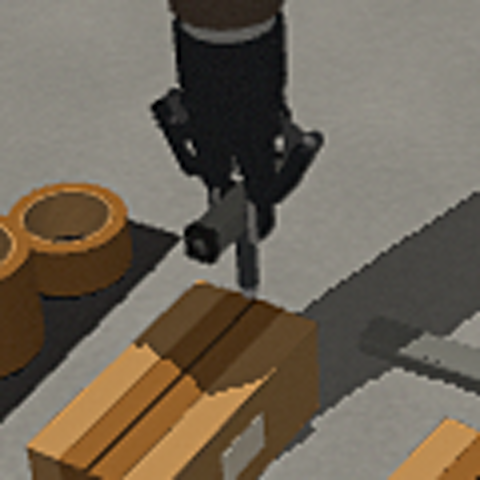

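The crop shows the spring tip at (250,290), just above the dark seam at the near end of the long carton. Lowering it gently onto the seam.

Call:
{"name": "servo_tool", "arguments": {
  "rows": [
    {"offset":[0,0,0.05],"yaw":0,"claw":1},
    {"offset":[0,0,0.09],"yaw":0,"claw":1},
    {"offset":[0,0,0.115],"yaw":0,"claw":1},
    {"offset":[0,0,0.13],"yaw":0,"claw":1},
    {"offset":[0,0,0.145],"yaw":0,"claw":1},
    {"offset":[0,0,0.155],"yaw":0,"claw":1},
    {"offset":[0,0,0.155],"yaw":0,"claw":1},
    {"offset":[0,0,0.155],"yaw":0,"claw":1}
  ]
}}

```text
time: 38.52
ee_pos: [0.4838, -0.1151, 0.1378]
tcp_rot: [179.4, -0.0, 179.7]
wrist_force: [-1.5, -0.5, 0.5]
opening: 0.0215
grasp_force: 69.3
```

```bash
cat > tip.py <<'E'
from h import *
import sys
e0=get_obs(); fs=[]
for k in range(3):
    o,p,d,T,W=wshot('tip%s%d'%(sys.argv[1],k)); fs.append(o['wrist_force'])
e=o['ee_pos']; print(e,o['tcp_rot'],'force',np.mean(fs,0),'opening',o['opening'])
x,y,Z=W[...,0],W[...,1],W[...,2]
m=(abs(y-e[1])<.008)&(x<e[0]-.02)&(x>e[0]-.055)&(Z>e[2]+.03)&(Z<e[2]+.06)
X=W[m]; print('bar slope dz/dx,dz/dy,z0',np.linalg.lstsq(np.c_[X[:,:2]-e[:2],np.ones(len(X))],X[:,2]-e[2],rcond=None)[0])
pp,dd=camera('scene'); V=cloud('scene',dd)
m=(abs(V[...,0]-e[0])<.03)&(abs(V[...,1]-e[1])<.03)&(V[...,2]>float(sys.argv[2])+.004)&(V[...,2]<e[2]-.012)
X=V[m]; print('stem',m.sum(),np.round(X.mean(0),4) if m.sum() else '')
E
python3 tip.py a .09
```

```text
[ 0.48384487 -0.11509411  0.1377469 ] [ 1.79374056e+02 -2.26075009e-02  1.79707306e+02] force [-1.10348969 -0.13769383  0.31504166] opening 0.021717500541094826
bar slope dz/dx,dz/dy,z0 [-0.01898428 -0.00427539  0.04251164]
stem 38 [ 0.4864 -0.1102  0.1112]
```

Call:
{"name": "servo_tool", "arguments": {
  "rows": [
    {"offset":[-0.039,0,0],"yaw":0,"claw":1},
    {"offset":[-0.078,0,0],"yaw":0,"claw":1},
    {"offset":[-0.117,0,0],"yaw":0,"claw":1},
    {"offset":[-0.156,0,0],"yaw":0,"claw":1},
    {"offset":[-0.195,0,0],"yaw":0,"claw":1},
    {"offset":[-0.234,0,0],"yaw":0,"claw":1},
    {"offset":[-0.273,0,0],"yaw":0,"claw":1},
    {"offset":[-0.312,0,0],"yaw":0,"claw":1},
    {"offset":[-0.351,0,0],"yaw":0,"claw":1},
    {"offset":[-0.39,0,0],"yaw":0,"claw":1},
    {"offset":[-0.429,0,0],"yaw":0,"claw":1},
    {"offset":[-0.468,0,0],"yaw":0,"claw":1}
  ]
}}

```text
time: 40.22
ee_pos: [0.5309, -0.1153, 0.1376]
tcp_rot: [179.4, -0.0, 179.7]
wrist_force: [-1.0, 0.1, 0.7]
opening: 0.0212
grasp_force: 69.3
```

Call:
{"name": "servo_tool", "arguments": {
  "rows": [
    {"offset":[-0.039,0,0],"yaw":0,"claw":1},
    {"offset":[-0.078,0,0],"yaw":0,"claw":1},
    {"offset":[-0.117,0,0],"yaw":0,"claw":1},
    {"offset":[-0.156,0,0],"yaw":0,"claw":1},
    {"offset":[-0.195,0,0],"yaw":0,"claw":1},
    {"offset":[-0.234,0,0],"yaw":0,"claw":1},
    {"offset":[-0.273,0,0],"yaw":0,"claw":1},
    {"offset":[-0.312,0,0],"yaw":0,"claw":1},
    {"offset":[-0.351,0,0],"yaw":0,"claw":1},
    {"offset":[-0.39,0,0],"yaw":0,"claw":1},
    {"offset":[-0.429,0,0],"yaw":0,"claw":1},
    {"offset":[-0.468,0,0],"yaw":0,"claw":1}
  ]
}}

```text
time: 41.72
ee_pos: [0.5777, -0.1156, 0.1376]
tcp_rot: [179.4, -0.0, 179.7]
wrist_force: [-1.5, 0.5, -0.4]
opening: 0.021
grasp_force: 69.3
```

```bash
python3 tip.py b .09; python3 ball.py s | grep ball
```

```text
[ 0.57824938 -0.11556191  0.13767929] [1.79374886e+02 3.67759432e-02 1.79715962e+02] force [ 0.4825659   0.50734187 -0.21311094] opening 0.021369198651146917
bar slope dz/dx,dz/dy,z0 [-0.01426593 -0.00110215  0.04249701]
stem 43 [ 0.5801 -0.1109  0.1114]
top ball [169. 228.] 76 (array([474.3, 394.6]), array([21.8, 22.8]), 0.1) 0.14721399224921572
scene ball [470. 224.] 88 (array([480.4, 395.4]), array([23.9, 22.9]), 63.8) 0.1456658486925858
```

Call:
{"name": "servo_tool", "arguments": {
  "rows": [
    {"offset":[-0.039,0,0],"yaw":0,"claw":1},
    {"offset":[-0.078,0,0],"yaw":0,"claw":1},
    {"offset":[-0.117,0,0],"yaw":0,"claw":1},
    {"offset":[-0.156,0,0],"yaw":0,"claw":1},
    {"offset":[-0.195,0,0],"yaw":0,"claw":1},
    {"offset":[-0.234,0,0],"yaw":0,"claw":1},
    {"offset":[-0.273,0,0],"yaw":0,"claw":1},
    {"offset":[-0.312,0,0],"yaw":0,"claw":1},
    {"offset":[-0.351,0,0],"yaw":0,"claw":1},
    {"offset":[-0.39,0,0],"yaw":0,"claw":1},
    {"offset":[-0.429,0,0],"yaw":0,"claw":1},
    {"offset":[-0.468,0,0],"yaw":0,"claw":1}
  ]
}}

```text
time: 43.52
ee_pos: [0.6245, -0.1158, 0.1376]
tcp_rot: [179.4, -0.0, 179.7]
wrist_force: [-0.8, -0.1, -0.1]
opening: 0.0213
grasp_force: 69.4
```

Call:
{"name": "servo_tool", "arguments": {
  "rows": [
    {"offset":[-0.039,0,0],"yaw":0,"claw":1},
    {"offset":[-0.078,0,0],"yaw":0,"claw":1},
    {"offset":[-0.117,0,0],"yaw":0,"claw":1},
    {"offset":[-0.156,0,0],"yaw":0,"claw":1},
    {"offset":[-0.195,0,0],"yaw":0,"claw":1},
    {"offset":[-0.234,0,0],"yaw":0,"claw":1},
    {"offset":[-0.273,0,0],"yaw":0,"claw":1},
    {"offset":[-0.312,0,0],"yaw":0,"claw":1},
    {"offset":[-0.351,0,0],"yaw":0,"claw":1},
    {"offset":[-0.39,0,0],"yaw":0,"claw":1},
    {"offset":[-0.429,0,0],"yaw":0,"claw":1},
    {"offset":[-0.46,0,0],"yaw":0,"claw":1}
  ]
}}

```text
time: 45.02
ee_pos: [0.6705, -0.116, 0.1375]
tcp_rot: [179.4, -0.0, 179.7]
wrist_force: [-2.1, -0.4, 0.7]
opening: 0.0213
grasp_force: 69.4
```

```bash
python3 tip.py c .09
```

```text
[ 0.67086828 -0.11600864  0.13755559] [1.79373097e+02 1.85528254e-02 1.79715440e+02] force [-0.15041235 -0.28615399  0.80562194] opening 0.021289436949169502
bar slope dz/dx,dz/dy,z0 [-0.01429084 -0.00452208  0.04248113]
stem 46 [ 0.673  -0.1106  0.1107]
```

Call:
{"name": "servo_tool", "arguments": {
  "rows": [
    {"offset":[0,0,-0.05],"yaw":0,"claw":1},
    {"offset":[0,0,-0.12],"yaw":0,"claw":1},
    {"offset":[0,0,-0.3],"yaw":0,"claw":1},
    {"offset":[0,0,-0.5],"yaw":0,"claw":1},
    {"offset":[0,0,-0.5],"yaw":0,"claw":1}
  ]
}}

```text
time: 45.85
ee_pos: [0.6708, -0.1167, 0.1896]
tcp_rot: [179.4, 0.1, 179.7]
wrist_force: [0.5, 0.4, -1.7]
opening: 0.0212
grasp_force: 69.3
```

Call:
{"name": "servo_tool", "arguments": {
  "rows": [
    {"offset":[0.26,0.39,0],"yaw":0,"claw":1},
    {"offset":[0.52,0.78,0],"yaw":0,"claw":1},
    {"offset":[0.52,0.78,0],"yaw":0,"claw":1}
  ]
}}

```text
time: 46.22
ee_pos: [0.6171, -0.0361, 0.1882]
tcp_rot: [179.3, -0.1, 179.9]
wrist_force: [0.9, 0.5, -0.9]
opening: 0.0214
grasp_force: 69.2
```

Call:
{"name": "servo_tool", "arguments": {
  "rows": [
    {"offset":[0.26,0.39,0],"yaw":0,"claw":1},
    {"offset":[0.52,0.78,0],"yaw":0,"claw":1},
    {"offset":[0.52,0.78,0],"yaw":0,"claw":1}
  ]
}}

```text
time: 46.6
ee_pos: [0.566, 0.0415, 0.1893]
tcp_rot: [179.4, -0.0, 179.8]
wrist_force: [1.3, -0.7, -2.7]
opening: 0.0214
grasp_force: 69.3
```

Call:
{"name": "servo_tool", "arguments": {
  "rows": [
    {"offset":[0.26,0.39,0],"yaw":0.026,"claw":1},
    {"offset":[0.51,0.77,0],"yaw":0.026,"claw":1},
    {"offset":[0.51,0.77,0],"yaw":0.026,"claw":1},
    {"offset":[0.51,0.77,0],"yaw":0.026,"claw":1},
    {"offset":[0.51,0.77,0],"yaw":0.026,"claw":1}
  ]
}}

```text
time: 47.22
ee_pos: [0.5171, 0.1162, 0.1898]
tcp_rot: [179.4, -0.1, 175.0]
wrist_force: [-0.1, -0.3, -1.5]
opening: 0.0211
grasp_force: 69.3
```

```bash
python3 tip.py d .07
python3 - <<'E'
from h import *
z=np.load('pics/tipd2.npz'); W=cloud('wrist',z['d'],z['T']); p=z['p'].astype(float); x,y,Z=W[...,0],W[...,1],W[...,2]; g=p.sum(-1)
for nm,c,h in (('long',(.578,-.115),.09),('short',(.579,.111),.07)):
    m=(abs(Z-h)<.006)&(abs(x-c[0])<.13)&(abs(y-c[1])<.075); X=W[m]
    if len(X)>300: print(nm,rect(X),len(X),np.median(X[:,2]),X[:,0].min())
    gg=cv2.GaussianBlur(g.astype(np.float32),(0,0),6); D=W[m&(g<.75*gg)&(abs(y-c[1])<.02)]
    if len(D)>30: q=np.polyfit(D[:,0],D[:,1],1); print('seam',len(D),np.polyval(q,[c[0]-.065,c[0]]),np.degrees(q[0]),np.std(D[:,1]-np.polyval(q,D[:,0])))
for n in('top','scene'):
    pp,dd=camera(n); W=cloud(n,dd); x,y,Z=W[...,0],W[...,1],W[...,2]
    for nm,c,h in (('long',(.578,-.115),.09),('short',(.579,.111),.07)):
        m=(abs(Z-h)<.006)&(abs(x-c[0])<.13)&(abs(y-c[1])<.075); print(n,nm,rect(W[m]))
E
```

```text
[0.51694279 0.11635454 0.18991937] [ 1.79390973e+02 -9.27916263e-02  1.74955128e+02] force [ 0.27489804  0.62051495 -1.20717917] opening 0.02135278461569155
bar slope dz/dx,dz/dy,z0 [-0.00927342  0.05814465  0.04273357]
stem 54 [0.5201 0.1202 0.1612]
long (array([ 579.8, -116.5]), array([111.2, 221.2]), 89.3) 23030 0.08865733079206664 0.46935954675332947
seam 656 [-0.11693144 -0.11691712] 0.012624368034924305 0.0008956912270610676
short (array([552.4, 112.6]), array([110.2, 103.4]), 84.8) 5810 0.06826784690244311 0.4965169277856548
top long (array([ 577.2, -115.6]), array([110.4, 219.5]), 89.5)
top short (array([574.5,  88. ]), array([ 68.6, 162.7]), 89.2)
scene long (array([ 578.3, -114.9]), array([112.6, 224.1]), 89.7)
scene short (array([580.9, 112.2]), array([111.1, 165.4]), 84.9)
```

Call:
{"name": "servo_tool", "arguments": {
  "rows": [
    {"offset":[0.02,-0.005,0.25],"yaw":0,"claw":1},
    {"offset":[0.02,-0.005,0.45],"yaw":0,"claw":1},
    {"offset":[0.02,-0.005,0.58],"yaw":0,"claw":1},
    {"offset":[0.02,-0.005,0.63],"yaw":0,"claw":1},
    {"offset":[0.02,-0.005,0.66],"yaw":0,"claw":1},
    {"offset":[0.02,-0.005,0.68],"yaw":0,"claw":1},
    {"offset":[0.02,-0.005,0.7],"yaw":0,"claw":1},
    {"offset":[0.02,-0.005,0.715],"yaw":0,"claw":1},
    {"offset":[0.02,-0.005,0.715],"yaw":0,"claw":1},
    {"offset":[0.02,-0.005,0.715],"yaw":0,"claw":1}
  ]
}}

```text
time: 48.78
ee_pos: [0.5146, 0.1177, 0.1189]
tcp_rot: [179.4, -0.0, 175.0]
wrist_force: [0.8, 0.6, 0.9]
opening: 0.0211
grasp_force: 69.5
```

```bash
python3 tip.py e .07
```

```text
[0.51454761 0.11768703 0.11890309] [ 1.79367300e+02 -5.06188085e-02  1.75029330e+02] force [ 1.02373828  0.65055    -0.09788518] opening 0.021105346238251166
bar slope dz/dx,dz/dy,z0 [-0.0087593   0.05324618  0.04268212]
stem 45 [0.5175 0.1213 0.0927]
```

Call:
{"name": "servo_tool", "arguments": {
  "rows": [
    {"offset":[-0.039,0,0],"yaw":0,"claw":1},
    {"offset":[-0.078,0,0],"yaw":0,"claw":1},
    {"offset":[-0.117,0,0],"yaw":0,"claw":1},
    {"offset":[-0.156,0,0],"yaw":0,"claw":1},
    {"offset":[-0.195,0,0],"yaw":0,"claw":1},
    {"offset":[-0.234,0,0],"yaw":0,"claw":1},
    {"offset":[-0.273,0,0],"yaw":0,"claw":1},
    {"offset":[-0.312,0,0],"yaw":0,"claw":1},
    {"offset":[-0.351,0,0],"yaw":0,"claw":1},
    {"offset":[-0.39,0,0],"yaw":0,"claw":1},
    {"offset":[-0.429,0,0],"yaw":0,"claw":1},
    {"offset":[-0.468,0,0],"yaw":0,"claw":1}
  ]
}}

```text
time: 50.48
ee_pos: [0.5613, 0.1136, 0.1186]
tcp_rot: [179.4, -0.1, 175.0]
wrist_force: [-1.5, -0.2, -0.0]
opening: 0.0217
grasp_force: 69.5
```

```bash
python3 tip.py f .07
```

```text
[0.56176282 0.11353242 0.11872546] [ 1.79376501e+02 -1.88994758e-02  1.75021304e+02] force [0.01456887 0.13096453 0.05193652] opening 0.02132934167605536
bar slope dz/dx,dz/dy,z0 [-0.00633701  0.05805464  0.04272761]
stem 47 [0.5642 0.1177 0.0909]
```

Call:
{"name": "servo_tool", "arguments": {
  "rows": [
    {"offset":[-0.039,0,0],"yaw":0,"claw":1},
    {"offset":[-0.078,0,0],"yaw":0,"claw":1},
    {"offset":[-0.117,0,0],"yaw":0,"claw":1},
    {"offset":[-0.156,0,0],"yaw":0,"claw":1},
    {"offset":[-0.195,0,0],"yaw":0,"claw":1},
    {"offset":[-0.234,0,0],"yaw":0,"claw":1},
    {"offset":[-0.273,0,0],"yaw":0,"claw":1},
    {"offset":[-0.312,0,0],"yaw":0,"claw":1},
    {"offset":[-0.351,0,0],"yaw":0,"claw":1},
    {"offset":[-0.39,0,0],"yaw":0,"claw":1},
    {"offset":[-0.429,0,0],"yaw":0,"claw":1},
    {"offset":[-0.468,0,0],"yaw":0,"claw":1}
  ]
}}

```text
time: 52.18
ee_pos: [0.6079, 0.1095, 0.1186]
tcp_rot: [179.4, -0.1, 175.0]
wrist_force: [-1.4, -0.5, 0.6]
opening: 0.0215
grasp_force: 69.5
```

Call:
{"name": "servo_tool", "arguments": {
  "rows": [
    {"offset":[-0.039,0,0],"yaw":0,"claw":1},
    {"offset":[-0.078,0,0],"yaw":0,"claw":1},
    {"offset":[-0.117,0,0],"yaw":0,"claw":1},
    {"offset":[-0.156,0,0],"yaw":0,"claw":1},
    {"offset":[-0.195,0,0],"yaw":0,"claw":1},
    {"offset":[-0.234,0,0],"yaw":0,"claw":1},
    {"offset":[-0.273,0,0],"yaw":0,"claw":1},
    {"offset":[-0.312,0,0],"yaw":0,"claw":1},
    {"offset":[-0.351,0,0],"yaw":0,"claw":1},
    {"offset":[-0.37,0,0],"yaw":0,"claw":1},
    {"offset":[-0.37,0,0],"yaw":0,"claw":1}
  ]
}}

```text
time: 53.55
ee_pos: [0.6449, 0.1063, 0.1186]
tcp_rot: [179.4, -0.0, 175.0]
wrist_force: [-0.4, -0.5, -0.9]
opening: 0.0212
grasp_force: 69.5
```

```bash
python3 tip.py g .07; python3 ball.py t | grep ball; python3 rolls.py t ts
```

```text
[0.64478971 0.10631295 0.11870007] [ 1.79374417e+02 -3.20732057e-02  1.75026323e+02] force [ 0.31698737  0.10061313 -0.29194566] opening 0.021044858500282444
bar slope dz/dx,dz/dy,z0 [-0.00866697  0.05446991  0.04263003]
stem 44 [0.6483 0.1103 0.0926]
top ball [169. 228.] 75 (array([474.3, 395.1]), array([21.9, 23.2]), 0.5) 0.14807309926572443
scene ball [470. 224.] 87 (array([481.5, 396. ]), array([24. , 20.2]), 70.7) 0.14657486285196608
top
roll top 0.052 zmed 0.0522 (array([ 410.1, -348. ]), array([104.4, 100. ]), 89.5) n 518
roll top 0.1 zmed 0.1 (array([ 537.4, -346.2]), array([103.7, 105.1]), 18.0) n 564
scene
roll top 0.1 zmed 0.099 (array([ 540.5, -346. ]), array([105.4, 102.6]), 36.1) n 330
```

Call:
{"name": "servo_tool", "arguments": {
  "rows": [
    {"offset":[0,0,-0.05],"yaw":0,"claw":1},
    {"offset":[0,0,-0.12],"yaw":0,"claw":1},
    {"offset":[0,0,-0.4],"yaw":0,"claw":1},
    {"offset":[0,0,-0.8],"yaw":-0.0389,"claw":1},
    {"offset":[0,0,-1],"yaw":-0.0389,"claw":1},
    {"offset":[0,0,-1],"yaw":-0.0389,"claw":1}
  ]
}}

```text
time: 54.7
ee_pos: [0.6451, 0.1053, 0.2204]
tcp_rot: [179.3, 0.2, -178.0]
wrist_force: [-0.9, -0.0, -1.8]
opening: 0.0211
grasp_force: 69.4
```

Call:
{"name": "servo_tool", "arguments": {
  "rows": [
    {"offset":[0.4,0.4,-0.1],"yaw":0,"claw":1},
    {"offset":[0.8,0.8,-0.13],"yaw":0,"claw":1},
    {"offset":[0.98,0.96,-0.13],"yaw":0,"claw":1},
    {"offset":[0.98,0.96,-0.13],"yaw":0,"claw":1}
  ]
}}

```text
time: 55.2
ee_pos: [0.5422, 0.1984, 0.2321]
tcp_rot: [179.4, -0.0, -177.9]
wrist_force: [0.9, -0.5, -2.2]
opening: 0.021
grasp_force: 69.3
```

Call:
{"name": "servo_tool", "arguments": {
  "rows": [
    {"offset":[0.4,0.4,0],"yaw":0,"claw":1},
    {"offset":[0.8,0.8,0],"yaw":0,"claw":1},
    {"offset":[0.98,0.96,0],"yaw":0,"claw":1},
    {"offset":[0.98,0.96,0],"yaw":0,"claw":1},
    {"offset":[0.98,0.96,0],"yaw":0,"claw":1}
  ]
}}

```text
time: 55.82
ee_pos: [0.4428, 0.2893, 0.233]
tcp_rot: [179.4, -0.0, -178.0]
wrist_force: [0.8, -0.7, -1.8]
opening: 0.0214
grasp_force: 69.3
```

```bash
python3 tip.py h .12
```

```text
[0.44284686 0.28918213 0.23317115] [ 1.79401978e+02 -2.06252595e-02 -1.78059554e+02] force [ 0.39930036 -0.35866118 -1.82073969] opening 0.02138140351827426
bar slope dz/dx,dz/dy,z0 [-0.01430559 -0.03669081  0.04252544]
stem 53 [0.446  0.2919 0.2005]
```

Call:
{"name": "servo_tool", "arguments": {
  "rows": [
    {"offset":[0.02,0.024,0.2],"yaw":0,"claw":1},
    {"offset":[0.02,0.024,0.45],"yaw":0,"claw":1},
    {"offset":[0.02,0.024,0.7],"yaw":0,"claw":1},
    {"offset":[0.02,0.024,0.9],"yaw":0,"claw":1},
    {"offset":[0.02,0.024,1],"yaw":0,"claw":1},
    {"offset":[0.02,0.024,1],"yaw":0,"claw":1},
    {"offset":[0.02,0.024,1],"yaw":0,"claw":1}
  ]
}}

```text
time: 56.9
ee_pos: [0.4402, 0.2936, 0.1346]
tcp_rot: [179.3, 0.1, -178.0]
wrist_force: [-0.2, 0.9, -1.9]
opening: 0.0212
grasp_force: 69.3
```

Call:
{"name": "servo_tool", "arguments": {
  "rows": [
    {"offset":[0,0,0.1],"yaw":0,"claw":1},
    {"offset":[0,0,0.2],"yaw":0,"claw":1},
    {"offset":[0,0,0.27],"yaw":0,"claw":1},
    {"offset":[0,0,0.3],"yaw":0,"claw":1},
    {"offset":[0,0,0.3],"yaw":0,"claw":1},
    {"offset":[0,0,0.3],"yaw":0,"claw":1}
  ]
}}

```text
time: 57.65
ee_pos: [0.4399, 0.2939, 0.104]
tcp_rot: [179.4, 0.0, -178.0]
wrist_force: [0.2, 0.8, -2.0]
opening: 0.021
grasp_force: 69.3
```

```bash
python3 tip.py i .12
```

```text
[0.43987869 0.29384716 0.10397233] [ 1.79359103e+02  2.71618276e-02 -1.77969053e+02] force [ 0.2991856   0.29761367 -1.20449861] opening 0.021516222726831034
bar slope dz/dx,dz/dy,z0 [-0.01226115 -0.03976198  0.04256418]
stem 0
```

Call:
{"name": "servo_tool", "arguments": {
  "rows": [
    {"offset":[0,0,0.02],"yaw":0,"claw":1},
    {"offset":[0,0,0.042],"yaw":0,"claw":1},
    {"offset":[0,0,0.042],"yaw":0,"claw":1},
    {"offset":[0,0,0.042],"yaw":0,"claw":1}
  ]
}}

```text
time: 58.35
ee_pos: [0.4397, 0.2938, 0.0994]
tcp_rot: [179.4, -0.0, -178.0]
wrist_force: [-0.1, 0.6, -2.3]
opening: 0.0207
grasp_force: 69.3
```

Call:
{"name": "servo_tool", "arguments": {
  "rows": [
    {"offset":[0,0,0],"yaw":0,"claw":0.6},
    {"offset":[0,0,0],"yaw":0,"claw":0.5},
    {"offset":[0,0,0],"yaw":0,"claw":0.5},
    {"offset":[0,0,0],"yaw":0,"claw":0.5}
  ]
}}

```text
time: 58.85
ee_pos: [0.4397, 0.2938, 0.0995]
tcp_rot: [179.4, 0.0, -178.0]
wrist_force: [0.3, -0.1, -0.4]
opening: 0.0425
grasp_force: 0.0
```

Call:
{"name": "servo_tool", "arguments": {
  "rows": [
    {"offset":[0,0,-0.3],"yaw":0,"claw":0.5},
    {"offset":[0,0,-0.7],"yaw":0,"claw":0.5},
    {"offset":[0,0,-1],"yaw":0,"claw":0.5},
    {"offset":[0,0,-1],"yaw":0,"claw":0.5}
  ]
}}

```text
time: 59.35
ee_pos: [0.4406, 0.2933, 0.2019]
tcp_rot: [179.2, 0.2, -178.0]
wrist_force: [0.3, 1.0, -0.9]
opening: 0.0425
grasp_force: 0.0
```

```bash
python3 ball.py u
python3 - <<'E'
from h import *
o,p,d,T,W=wshot('u'); print(o['ee_pos'],o['tcp_rot'])
x,y,Z=W[...,0],W[...,1],W[...,2]
m=(Z>.136)&(Z<.15)&(x>.36)&(x<.52)&(y>.26)&(y<.33); X=W[m]; print(rect(X),m.sum(),np.median(X,0)); print(np.linalg.lstsq(np.c_[X[:,:2],np.ones(len(X))],X[:,2],rcond=None)[0])
E
```

```text
top bar (array([434.7, 290.6]), array([116.8,  31.6]), 3.2) 0.1440790928326261
scene ball [470. 224.] 88 (array([480.6, 395.7]), array([22.2, 21.1]), 44.2) 0.1459595470378815
scene bar (array([439.9, 294.5]), array([119.,  23.]), 1.8) 0.14292582598551418
[0.43978537 0.29275873 0.19902277] [ 1.79375623e+02 -2.34992656e-03 -1.77965863e+02]
(array([438.6, 292.7]), array([120.1,  23.4]), 1.9) 5899 [0.43064388 0.29247072 0.14217536]
[-0.00097208  0.00222161  0.14179172]
```

Call:
{"name": "servo_tool", "arguments": {
  "rows": [
    {"offset":[-0.4,0.5,0],"yaw":0,"claw":1},
    {"offset":[-0.84,0.98,0],"yaw":0,"claw":1},
    {"offset":[-0.84,0.98,0],"yaw":0,"claw":1},
    {"offset":[-0.84,0.98,0.3],"yaw":0,"claw":1},
    {"offset":[-0.84,0.98,0.6],"yaw":0,"claw":1},
    {"offset":[-0.84,0.98,0.89],"yaw":0,"claw":1},
    {"offset":[-0.84,0.98,0.89],"yaw":0,"claw":1},
    {"offset":[-0.84,0.98,0.89],"yaw":0,"claw":1}
  ]
}}

```text
time: 60.5
ee_pos: [0.5202, 0.3944, 0.1128]
tcp_rot: [179.3, 0.0, -178.0]
wrist_force: [0.5, 0.3, 1.6]
opening: 0.0003
grasp_force: 0.0
```

```bash
python3 ball.py v; python3 -c "
from h import *
print(get_obs()['ee_pos'])"
```

```text
top ball [169. 228.] 74 (array([474.3, 394.6]), array([21.7, 21.8]), 89.9) 0.14889672261139575
top bar (array([434.3, 289.4]), array([ 45.5, 115.8]), 86.1) 0.14407592226192745
scene bar (array([439.5, 294.8]), array([123.4,  23.2]), 1.7) 0.14295613322570777
[0.52062738 0.39485648 0.11333983]
```

Pushing the lever back to off.

Call:
{"name": "servo_tool", "arguments": {
  "rows": [
    {"offset":[0.15,0,0],"yaw":0,"claw":1},
    {"offset":[0.25,0,0],"yaw":0,"claw":1},
    {"offset":[0.35,0,0],"yaw":0,"claw":1},
    {"offset":[0.45,0,0],"yaw":0,"claw":1},
    {"offset":[0.55,0,0],"yaw":0,"claw":1},
    {"offset":[0.65,0,0],"yaw":0,"claw":1},
    {"offset":[0.75,0,0],"yaw":0,"claw":1},
    {"offset":[0.85,0,0],"yaw":0,"claw":1},
    {"offset":[0.9,0,0],"yaw":0,"claw":1},
    {"offset":[0.945,0,0],"yaw":0,"claw":1},
    {"offset":[0.945,0,0],"yaw":0,"claw":1}
  ]
}}

```text
time: 61.98
ee_pos: [0.4255, 0.3913, 0.1116]
tcp_rot: [179.4, -0.0, -178.0]
wrist_force: [0.9, -0.5, 0.3]
opening: 0.0001
grasp_force: 0.0
```

```bash
python3 ball.py w; python3 -c "
from h import *
o=get_obs();print(o['ee_pos'],o['wrist_force'])"
```

```text
top ball [169. 257.] 61 (array([394.8, 391.4]), array([17.4, 24.6]), 45.9) 0.14807489674984664
top bar (array([434.6, 293.3]), array([115.8,  40.1]), 1.2) 0.14412276293670168
scene ball [474. 211.] 87 (array([424.2, 399.3]), array([20.6, 42.4]), 46.9) 0.15172893087577322
scene bar (array([440.5, 294.5]), array([120.1,  22.5]), 1.9) 0.14281268357605925
[0.4257912 0.3913121 0.1115793] [ 0.08761595  1.34356086 -0.40965928]
```

Ball is back at its off place, though partly hidden. Retreating, then checking everything.

Call:
{"name": "servo_tool", "arguments": {
  "rows": [
    {"offset":[-0.15,0,0],"yaw":0,"claw":1},
    {"offset":[-0.3,0,0],"yaw":0,"claw":1},
    {"offset":[-0.3,0,-0.5],"yaw":0,"claw":1},
    {"offset":[-0.3,0,-1],"yaw":0,"claw":1},
    {"offset":[-0.3,0,-1],"yaw":0,"claw":1}
  ]
}}

```text
time: 62.7
ee_pos: [0.458, 0.392, 0.2159]
tcp_rot: [179.1, 0.3, -178.0]
wrist_force: [-0.7, 0.7, -0.5]
opening: 0.0002
grasp_force: 0.0
```

Call:
{"name": "servo_tool", "arguments": {
  "rows": [
    {"offset":[0,-0.5,-0.5],"yaw":0,"claw":1},
    {"offset":[0,-1,-0.5],"yaw":0,"claw":1},
    {"offset":[0,-1,-0.5],"yaw":0,"claw":1}
  ]
}}

```text
time: 63.08
ee_pos: [0.4606, 0.2881, 0.2613]
tcp_rot: [179.4, 0.1, -178.2]
wrist_force: [-0.1, -0.2, -0.5]
opening: 0.0004
grasp_force: 0.0
```

Call:
{"name": "servo_tool", "arguments": {
  "rows": [
    {"offset":[0,-0.5,0],"yaw":0,"claw":1},
    {"offset":[0,-1,0],"yaw":0,"claw":1},
    {"offset":[0,-1,0],"yaw":0,"claw":1}
  ]
}}

```text
time: 63.45
ee_pos: [0.4635, 0.1888, 0.2588]
tcp_rot: [179.4, -0.0, -178.2]
wrist_force: [0.8, 0.3, 0.4]
opening: 0.0001
grasp_force: 0.0
```

Call:
{"name": "servo_tool", "arguments": {
  "rows": [
    {"offset":[0.5,-0.5,0],"yaw":0,"claw":1},
    {"offset":[1,-1,0],"yaw":0,"claw":1},
    {"offset":[1,-1,0],"yaw":0,"claw":1},
    {"offset":[1,-1,0],"yaw":0,"claw":1},
    {"offset":[1,-1,0],"yaw":0,"claw":1}
  ]
}}

```text
time: 64.08
ee_pos: [0.3674, 0.0882, 0.2579]
tcp_rot: [179.4, -0.0, -177.9]
wrist_force: [0.5, -0.6, 0.7]
opening: 0.0003
grasp_force: 0.0
```

```bash
python3 ball.py x; python3 rolls.py x ts
```

```text
top ball [169. 256.] 79 (array([397.9, 392.3]), array([24.9, 21.9]), 13.9) 0.14723552908102167
top bar (array([434.5, 293.5]), array([117.9,  31.8]), 7.0) 0.14421380774526182
scene ball [477. 206.] 84 (array([403.8, 393.3]), array([23.8, 23.6]), 72.2) 0.14675150830714123
scene bar (array([438.2, 294.7]), array([122.7,  23. ]), 2.0) 0.14290969538478726
top
roll top 0.052 zmed 0.0525 (array([ 410.1, -348.1]), array([104.3,  99.9]), 89.5) n 522
roll top 0.1 zmed 0.1004 (array([ 537.3, -346.1]), array([103.8, 104.9]), 17.8) n 562
scene
roll top 0.1 zmed 0.0991 (array([ 540.2, -345.6]), array([109.6, 101.8]), 40.7) n 333
```

View pics/xscene.png

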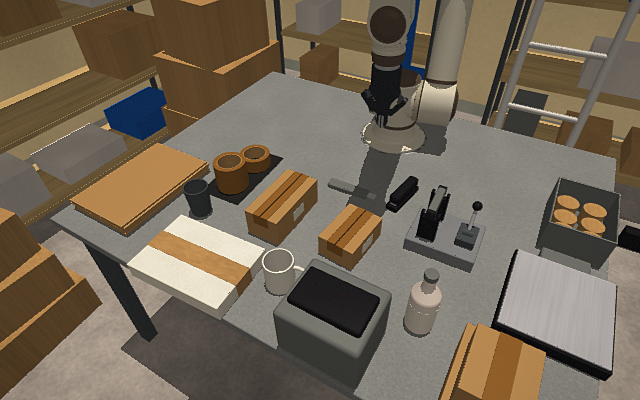

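The final picture shows the lever back off with its ball at (477,206), the probe in its cradle at (436,205), and the three rolls flat on the mat around (230,172) and (256,158). Cartons and bystanders haven't moved. Handing in.

```bash
python3 -c "
from workcell import *
print(job_done())"
```

```text
the job is handed in; nothing more can be done
None
```

I finished and handed in the job, with no verdict shown: three rolls lie flat on the mat, both seams were drawn near end to far with the checker on, the probe is back in its cradle and the switch is off.

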